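# Set the feeder gate to a feeler gauge

### The job

Set the powder feeder's gate to the 6 mm feeler gauge: first clear the sample vials from in front of the chute and stand them upright in the steel tray, then press the air duster's cap fully down for a moment to blow out the gap. Next slide the gauge's blade well in under the raised gate (tip about 3 cm past it), push the gate down until it just nips the blade, and draw the blade out without shifting the gate. Holding the blade, slide it just as far in again to feel that it passes with a light drag, then draw it out and lay it flat on its grey mat.

Things in the scene. Friction and masses are not known exactly. Their poses are not given: they have to be found in the camera images.
- feeder: Fixed powder feeder. Origin under its base centre, on the bench; x runs along the chute from its open mouth (-x, robot side) to the back. Gate frame uprights at x = -55 mm, y = +-34 mm, 146 mm high; behind them a round hopper 152 mm high. At x = -30, y = +122 mm an air duster can, 60 mm diameter, is clipped upright to the base.
- chute_lip (a point): Middle of the front edge of the chute floor, 60 mm above the bench; axes as the feeder's. The chute is a steel channel, 48 mm clear between side walls 16 mm high; it overhangs the bench freely for 55 mm behind the lip. The gate is 60 mm behind the lip.
- gate (a joint): The gap: height in m of the gate's lower edge above the chute floor (0 to 0.022). The gate, a steel plate 44 mm wide and 4 mm thick in the chute with a rounded lower edge, slides straight up and down and is held by friction: it stays where left, takes about 2.5 N to push down and 5 N to pull up. Starts wide open, 0.012 to 0.018.
- gate_edge (a point): Middle of the gate's lower edge; axes as the feeder's. It moves with the gate.
- gate_bar (a point): Top of the gate's black cross bar, over the middle of the gate and 113 mm above its lower edge: push here. The bar is 60 mm along the feeder's y, 14 mm along x, 13 mm high.
- cap (a joint): How far in m the duster's sprung cap is pressed (0 up, 0.006 fully down, about 5 N there); it springs back up.
- cap_top (a point): Centre of the top of the duster's cap (31 mm diameter disc, 179 mm above the bench when up); push straight down here.
- gauge_grip (a point): Centre of the feeler gauge's grip, 11 mm above its underside; x points along the blade to the tip, z up. Gauge 185 mm long, 140 g: grooved aluminium grip 75 x 24 x 22 mm, steel blade 6 mm thick, 20 mm wide, 110 mm long with a rounded nose; undersides flush and flat. It balances about 75 mm behind the tip.
- gauge_tip (a point): Foremost point of the gauge's blade, half-way up its 6 mm thickness (3 mm above the underside), 147.5 mm from the centre of the grip; axes as the grip's.
- mat: Fixed grey rubber mat where the gauge lies, 240 x 140 x 3 mm; origin at the centre of its underside, on the bench; x along its length.
- tray: Fixed shallow steel tray for the vials, 180 (x) x 150 (y) x 18 mm outside, walls and floor 3 mm; origin at the centre of its underside, on the bench.
- sample1_mid (a point): Capped glass sample vial, 32 mm diameter (cap 27 mm), 66 mm tall, standing on the bench in front of the chute; this point is its middle, 33 mm above its foot; z is its axis. May be absent.
- sample2_mid (a point): Capped glass sample vial, 32 mm diameter (cap 27 mm), 66 mm tall, standing on the bench in front of the chute; this point is its middle, 33 mm above its foot; z is its axis. May be absent.
- sample3_mid (a point): Capped glass sample vial, 32 mm diameter (cap 27 mm), 66 mm tall, standing on the bench in front of the chute; this point is its middle, 33 mm above its foot; z is its axis. May be absent.
- sample4_mid (a point): Capped glass sample vial, 32 mm diameter (cap 27 mm), 66 mm tall, standing on the bench in front of the chute; this point is its middle, 33 mm above its foot; z is its axis. May be absent.
- caliper: Bystander: steel caliper 75 x 235 x 8 mm lying loose near the robot's right; leave alone.
- spatula: Bystander: double-ended steel spatula 16 x 198 x 8 mm lying loose to the right of the feeder, beyond the tray; leave alone.

How it is judged:
By the outcome, as a careful person would: the job done as asked, in the order asked, and still so for the second after the job is handed in, with the robot touching nothing.
Of sample1, sample2, sample3, sample4 only 2 to 4 are there at a start; the rules pass over those that are not, and their reading is None.
At some moment in a run one of gauge may be knocked a few centimetres aside while the robot is not near it.
Once in a run the grip may slacken for a moment while it holds something.
It also fails if it takes over 210 s, if anything falls off the work surface, if the arm or the gripper's body presses on something with over 40 N, if the wrist force passes 120 N, or if a joint passes its speed limit or range.

### The arm

A 6-joint arm with a two-finger parallel gripper is mounted at the origin on a cart in front of the work surface, level with it; the furniture and walls round the work are solid. World frame = base frame: x ahead of the robot, y to its left, z up, the work surface at z = 0. Lengths are in mm, angles in rad, forces in N, time in s.
With the tool pointing down it reaches from about 350 to 975 mm from the base axis. Payload 7.1 kg.
Tool frame: the origin (TCP) lies midway between the tips of the shut fingers; the grasp point (between the pads) lies 19 mm behind it; z points along the fingers, y is the line along which they close (so a half turn about z gives the same grasp; the last joint's range is limited). The gripper opens to 88 mm and grips with 3 to 60 N. Pads are 20 mm wide; open, the fingers measure 115 mm over their backs; the gripper's body (75 mm by 178 mm) begins 61 mm behind the grasp point.
Start: joints at [-1.266, 0.423, 1.63, -0, 1.089, -0.019], TCP at [198.874, -592.498, 196.475] pointing down, gripper open.
Joint ranges: [-3, 3], [-0.9, 2.11], [0.09, 2.58], [-1.31, 4.45], [0.11, 2.69], [-2.54, 2.54]. Speed limits (rad/s): [2.39, 2.39, 3.01, 3.14, 3.14, 3.14].

### API

Orientations are given as a rotation vector (axis times angle).
In Python, from workcell import ctrl gives the robot as it stands. The module is installed in compiled form; this text tells all that it offers.
- The arm moves only by the tool servo_tool, never from a script. Its argument "increments" is a list of rows, each a list of 7 numbers: the shift along the world's x, y, z in cm, then the turn, a rotation vector about the world's x, y, z in degrees, then the opening, from -1 (shut) to 1 (fully open). A call has 1 to 20 rows; each row is the pose to reach, as a shift and turn from the pose commanded when the call began; what a row does not reach only later rows make up. A row lasts 1/12 s, in which the tool goes at most 41.7 mm and 7.16 degrees, less where a joint would pass 70% of its speed; a pose out of reach is approached as far as the arm can. A call with a gripper value outside its range is refused whole. The fingers move at their own pace and stop on an object; the grip force is fixed at half the most. Time passes only in rows, so rows that repeat a pose let the fingers close. It gives the time, the measured TCP pose, the force, the opening and the grip force at its end, in the units of the state.
- ctrl.get_obs(): the state, without advancing time (a new reading comes with each control period).
- ctrl.get_image(name): name is "scene" or "side" or "wrist"; returns a dict with "image" (400x640x3 uint8, red, green, blue), "fx", "fy", "cx", "cy" (pixels), "extrinsics" (4x4, takes a point from camera to world coordinates); the wrist camera has in their place "tool_from_camera" (4x4, takes a point from camera to tool coordinates, whose origin is the TCP and whose axes are the flange's). Camera axes: x right, y up, looking along -z (the intrinsics and any distortion apply to the point x, -y, -z); pixel columns grow to the right and rows downward; lengths in mm; the calibration is good to about 2 mm. A picture is of the moment at which its call begins: read the wrist's pose just before it. There is no depth.
- ctrl.close_job(): hands the job in; it is judged then, once.
The state is a dict: "t": time; "qpos": joint angles; "qvel": joint speeds; "joint_torque": joint torques, N m; "ee_pos": TCP position; "orientation": TCP orientation; "ft_force": force on the tool from outside, world axes, zero at the start; "moment": the same for the moment, N m; "width": finger opening in mm; "grasp_force": force on a finger pad.
Only numpy, scipy, OpenCV 4.12 (cv2) and the standard library are available. Lean on these libraries where they do the work, as an engineer would, in place of code of your own. Each camera call takes 0.05 s, during which the arm holds its last target. There are 200 camera calls.

## Working session

There is one attempt and no reset: what is moved stays moved. The work goes in short steps, Python scripts to look and compute and a tool call to move; the robot and the scene stay as the last step left them, time stands still between calls to the robot, and variables do not carry over. Pictures are saved under pics/ and viewed, at most 14 in all, crops included, and the job is handed in when it is done.

Besides the shell and the picture viewer there is one more tool, called after "Emit:" as a command line: name --pt "numbers of a row" for each row, then --argument value for the rest. servo_tool: Moves the arm, as the interface text tells. Its arguments: {"type":"object","properties":{"increments":{"type":"array","items":{"type":"array","items":{"type":"number"}}}},"required":["increments"]}

```bash
mkdir -p pics
cat > h.py <<'E'
import numpy as np, cv2
from scipy.spatial.transform import Rotation as R
from workcell import ctrl
def grab(n,fn=None):
    o=ctrl.get_obs(); d=ctrl.get_image(n)
    if n=="wrist":
        T=np.eye(4);T[:3,:3]=R.from_rotvec(o["orientation"]).as_matrix();T[:3,3]=o["ee_pos"]
        d["extrinsics"]=T@np.array(d["tool_from_camera"])
    if fn: cv2.imwrite("pics/"+fn,d["image"][:,:,::-1])
    return d
def ray(d,u,v):
    E=np.array(d["extrinsics"]);c=np.array([(u-d["cx"])/d["fx"],-(v-d["cy"])/d["fy"],-1])
    return E[:3,3],E[:3,:3]@c
def onz(d,u,v,z):
    o,r=ray(d,u,v);return o+r*(z-o[2])/r[2]
def proj(d,p):
    E=np.array(d["extrinsics"]);c=E[:3,:3].T@(np.array(p)-E[:3,3])
    return d["cx"]+d["fx"]*c[0]/-c[2], d["cy"]+d["fy"]*c[1]/c[2]
def tri(d1,p1,d2,p2):
    o1,r1=ray(d1,*p1);o2,r2=ray(d2,*p2)
    s=np.linalg.lstsq(np.c_[r1,-r2],o2-o1,rcond=None)[0]
    a=o1+r1*s[0];b=o2+r2*s[1];return (a+b)/2,np.linalg.norm(a-b)
E
python3 - <<'E'
from h import *
import pickle
for n in("scene","side","wrist"):
    d=grab(n,n+"0.png");pickle.dump(d,open(n+"0.pkl","wb"));print({k:(np.round(v,3).tolist() if k!="image" else 0) for k,v in d.items()})
print(ctrl.get_obs())
E
```

```text
{'image': 0, 'fx': 458.77, 'fy': 458.77, 'cx': 315.146, 'cy': 210.011, 'extrinsics': [[-0.461, 0.372, -0.806, -520.528], [-0.887, -0.187, 0.422, 564.909], [0.006, 0.909, 0.416, 681.122], [0.0, 0.0, 0.0, 1.0]]}
{'image': 0, 'fx': 438.398, 'fy': 438.398, 'cx': 317.278, 'cy': 196.735, 'extrinsics': [[0.73, -0.593, 0.339, 989.521], [0.683, 0.638, -0.355, -479.246], [-0.005, 0.491, 0.871, 1386.73], [0.0, 0.0, 0.0, 1.0]]}
{'image': 0, 'fx': 359.004, 'fy': 359.004, 'cx': 317.162, 'cy': 194.941, 'tool_from_camera': [[-0.001, 0.954, 0.3, 83.394], [1.0, 0.001, 0.001, -0.069], [0.001, 0.3, -0.954, -187.63], [0.0, 0.0, 0.0, 1.0]], 'extrinsics': [[0.317, 0.905, 0.285, 277.829], [-0.948, 0.303, 0.093, -565.661], [-0.002, -0.3, 0.954, 383.436], [0.0, 0.0, 0.0, 1.0]]}
{'t': 0.15, 'qpos': array([-1.26602344e+00,  4.23670744e-01,  1.63049578e+00,  1.36591691e-07,
        1.08857958e+00, -1.89862835e-02]), 'qvel': array([-6.29611835e-04, -2.62244097e-03, -3.09674006e-03,  2.04611537e-05,
       -1.84312600e-04,  1.04445398e-05]), 'joint_torque': array([ 1.22063506e-03, -5.44983888e+01, -2.73918575e+01,  6.44621369e-02,
        2.05304817e-02, -5.88616217e-05]), 'ee_pos': array([ 198.73013753, -592.08776286,  195.8842156 ]), 'orientation': array([-3.09939296e+00, -5.06157373e-01,  2.57738136e-04]), 'ft_force': array([0.61391171, 0.95692909, 0.26773773]), 'moment': array([-0.03316266,  0.01754965,  0.02336442]), 'grasp_force': 0.0, 'width': 87.88433189994103}
```

View pics/scene0.png

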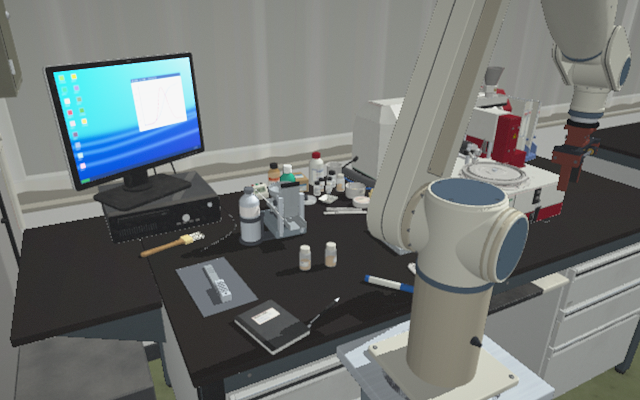

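View pics/side0.png

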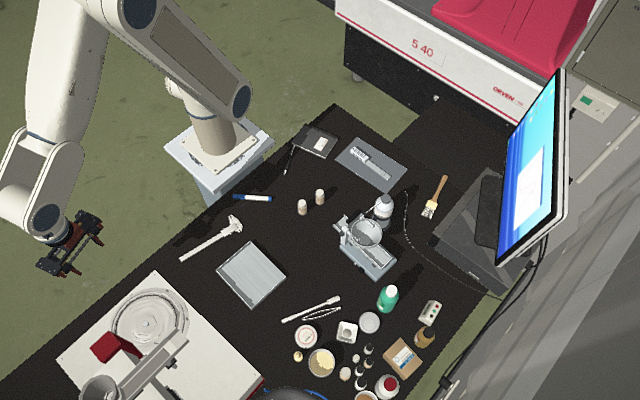

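The scene view shows two vials (305,258; 331,255), the gauge on its mat (217,283) and the duster (249,215). The side view shows the vials (302,206; 319,196), gauge (370,160), tray (251,274), feeder (365,245) and duster (384,207).

Run:
```python
from h import *
import pickle
s=pickle.load(open("side0.pkl","rb"));c=pickle.load(open("scene0.pkl","rb"))
for n,u,v,z in [("v1",302,206,33),("v2",319,196,33),("g_a",351,149,14),("g_b",388,178,6),("tray",251,274,9),("tL",216,270,18),("tT",247,242,18),("tR",286,275,18),("tB",255,308,18),("cap",384,199,179),("feed",365,245,30),("mat1",352,138,3),("mat2",335,162,3),("mat3",391,193,3),("mat4",408,168,3),("brush",430,210,0),("barrel mid",356,232,125)]:
    print(n,onz(s,u,v,z).round())
for n,u,v,z in [("v1",305,258,33),("v2",331,255,33),("ga",206,266,6),("gb",224,298,14)]: print(n,onz(c,u,v,z).round())
b=cv2.resize(s["image"][110:310,210:450],None,fx=3,fy=3,interpolation=cv2.INTER_CUBIC);cv2.imwrite("pics/sidec.png",b[:,:,::-1])
```

```text
v1 [449.   9.  33.]
v2 [465.  79.  33.]
g_a [406. 321.  14.]
g_b [589. 320.   6.]
tray [ 493. -279.    9.]
tL [ 402. -349.   18.]
tT [ 403. -212.   18.]
tR [ 582. -204.   18.]
tB [ 588. -347.   18.]
cap [679. 150. 179.]
feed [705.  47.  30.]
mat1 [370. 370.   3.]
mat2 [397. 241.   3.]
mat3 [637. 279.   3.]
mat4 [616. 407.   3.]
brush [781. 320.   0.]
barrel mid [675.  25. 125.]
v1 [464.  80.  33.]
v2 [446.   8.  33.]
ga [590. 325.   6.]
gb [410. 329.  14.]
```

View pics/sidec.png

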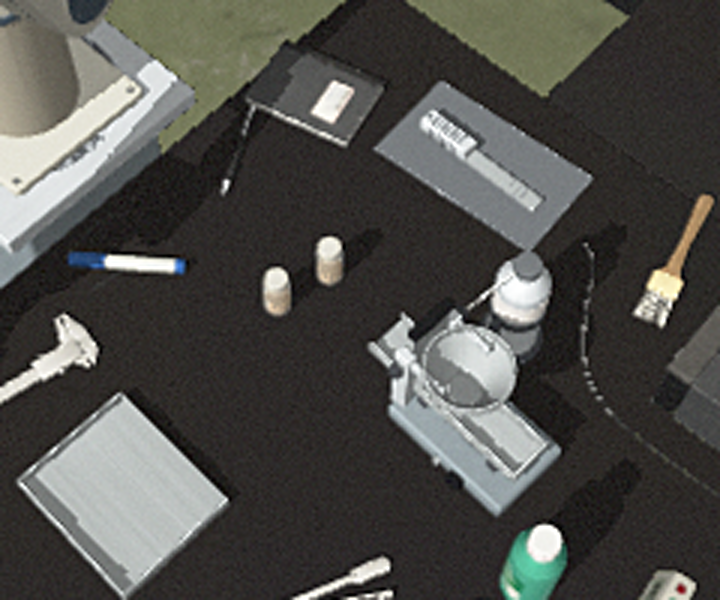

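The crop confirms two upright vials, the empty axis-aligned tray, and the chute mouth facing the robot at about crop (385,350). I'll move to a closer wrist view.

Emit:
servo_tool --pt "1 2 3 0 0 7 1" --pt "3 6 6 0 0 14 1" --pt "32 65 6.4 0 0 71.5 1" --pt "32 65 6.4 0 0 71.5 1" --pt "32 65 6.4 0 0 71.5 1" --pt "32 65 6.4 0 0 71.5 1" --pt "32 65 6.4 0 0 71.5 1" --pt "32 65 6.4 0 0 71.5 1" --pt "32 65 6.4 0 0 71.5 1" --pt "32 65 6.4 0 0 71.5 1" --pt "32 65 6.4 0 0 71.5 1" --pt "32 65 6.4 0 0 71.5 1" --pt "32 65 6.4 0 0 71.5 1" --pt "32 65 6.4 0 0 71.5 1" --pt "32 65 6.4 0 0 71.5 1" --pt "32 65 6.4 0 0 71.5 1" --pt "32 65 6.4 0 0 71.5 1" --pt "32 65 6.4 0 0 71.5 1" --pt "32 65 6.4 0 0 71.5 1" --pt "32 65 6.4 0 0 71.5 1"

```text
t: 1.82
ee_pos: [519.1, 59.3, 260.0]
orientation: [-2.216, -2.226, 0.001]
ft_force: [-0.9, 0.2, 0.4]
width: 87.9
grasp_force: 0.0
```

Emit:
servo_tool --pt "0 0 0 0 0 0 1" --pt "0 0 0 0 0 0 1" --pt "0 0 0 0 0 0 1"

```text
t: 2.07
ee_pos: [518.3, 56.2, 260.4]
orientation: [-2.222, -2.22, 0.001]
ft_force: [-0.4, 0.5, 0.2]
width: 87.6
grasp_force: 0.0
```

Run:
```python
from h import *
import pickle
d=grab("wrist","w1.png");pickle.dump(d,open("w1.pkl","wb"));o=ctrl.get_obs()
print(o["t"],o["ee_pos"],o["qpos"],R.from_rotvec(o["orientation"]).as_matrix().round(3),o["ft_force"])
```

```text
2.1167 [518.42410096  56.20284772 260.54839269] [ 8.52534645e-02  1.96708898e-01  1.79350590e+00 -1.47368024e-04
  1.15149203e+00  8.63861856e-02] [[ 0.001  1.    -0.   ]
 [ 1.    -0.001 -0.   ]
 [-0.    -0.    -1.   ]] [-0.12413954  0.51193923 -0.10714977]
```

View pics/w1.png

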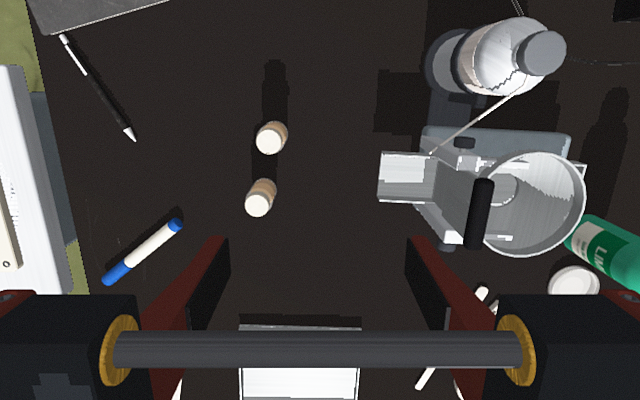

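The wrist view shows the vial caps at (269,139) and (257,206), the chute's front edge from about (381,152) to (378,200), the black gate bar at (481,213) and the duster cap at (541,53).

Run:
```python
from h import *
import pickle
d=pickle.load(open("w1.pkl","rb"));im=d["image"].astype(int)
# vial caps: bright near-neutral blobs
for c in ((269,139),(257,206)):
    sub=im[c[1]-25:c[1]+25,c[0]-25:c[0]+25]
    m=((sub.min(2)>170)&(sub.max(2)-sub.min(2)<40)).astype(np.uint8)
    n,l,st,ce=cv2.connectedComponentsWithStats(m);i=1+st[1:,4].argmax()
    k,_=cv2.findContours((l==i).astype(np.uint8),cv2.RETR_EXTERNAL,cv2.CHAIN_APPROX_NONE)
    (x,y),r=cv2.minEnclosingCircle(k[0]);print("vial",x+c[0]-25,y+c[1]-25,r,st[i],onz(d,x+c[0]-25,y+c[1]-25,66).round(1))
print("bar",[onz(d,u,v,187).round(1) for u,v in((475,180),(492,180),(467,248),(485,248))])
print("cap",onz(d,541,53,179).round(1))
print("lip",onz(d,382,152,76).round(1),onz(d,378,200,76).round(1))
b=cv2.resize(d["image"][10:260,365:595],None,fx=2.4,fy=2.4,interpolation=cv2.INTER_CUBIC);cv2.imwrite("pics/w1c.png",b[:,:,::-1])
```

```text
vial 269.2142848968506 141.2142848968506 13.334497451782227 [ 12  16  27  24 487] [467.7  79.4  66. ]
vial 256.56603813171387 205.28301811218262 12.023055076599121 [ 13  14  24  22 412] [450.5   7.3  66. ]
bar [array([637.5,  68.9, 187. ]), array([650.3,  68.8, 187. ]), array([638.4,  12.6, 187. ]), array([652.8,  12.6, 187. ])]
cap [675.4 158.4 179. ]
lip [586.7  69.4  76. ] [585.1  16.5  76. ]
```

View pics/w1c.png

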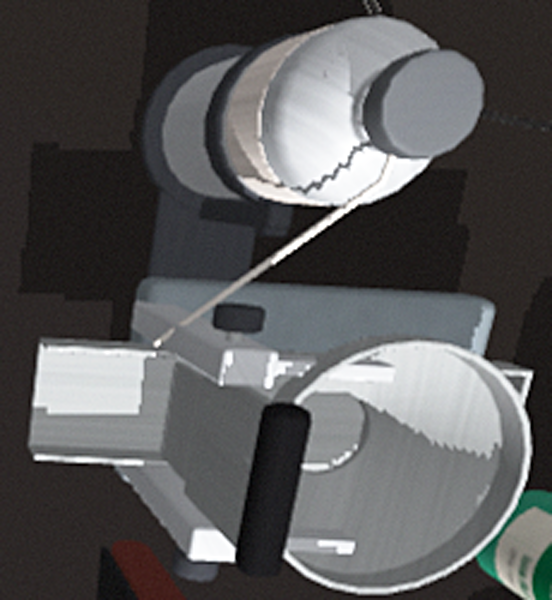

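Emit:
servo_tool --pt "-3.4 -2.4 -4 0 0 0 1" --pt "-6.8 -4.9 -8 0 0 0 1" --pt "-6.8 -4.9 -11 0 0 0 1" --pt "-6.8 -4.9 -14 0 0 0 1" --pt "-6.8 -4.9 -17 0 0 0 1" --pt "-6.8 -4.9 -20 0 0 0 1" --pt "-6.8 -4.9 -22 0 0 0 1" --pt "-6.8 -4.9 -24.2 0 0 0 1" --pt "-6.8 -4.9 -24.2 0 0 0 1" --pt "-6.8 -4.9 -24.2 0 0 0 1" --pt "-6.8 -4.9 -24.2 0 0 0 -1" --pt "-6.8 -4.9 -24.2 0 0 0 -1" --pt "-6.8 -4.9 -24.2 0 0 0 -1" --pt "-6.8 -4.9 -24.2 0 0 0 -1" --pt "-6.8 -4.9 -24.2 0 0 0 -1" --pt "-6.8 -4.9 -24.2 0 0 0 -1" --pt "-6.8 -4.9 -24.2 0 0 0 -1" --pt "-6.8 -4.9 -24.2 0 0 0 -1"

```text
t: 3.62
ee_pos: [450.9, 8.5, 18.6]
orientation: [2.22, 2.222, 0.0]
ft_force: [1.0, 0.1, 0.1]
width: 37.8
grasp_force: 0.0
```

Emit:
servo_tool --pt "0 0 0 0 0 0 -1" --pt "0 0 0 0 0 0 -1" --pt "0 0 0 0 0 0 -1" --pt "0 0 0 0 0 0 -1" --pt "0 0 0 0 0 0 -1"

```text
t: 4.03
ee_pos: [450.9, 8.5, 18.5]
orientation: [2.22, 2.222, 0.0]
ft_force: [0.3, 0.2, 0.2]
width: 30.3
grasp_force: 30.0
```

Emit:
servo_tool --pt "0 0 2 0 0 0 -1" --pt "0 -1 5 0 0 0 -1" --pt "0.5 -4 6 0 0 0 -1" --pt "1 -8 6 0 0 0 -1" --pt "2 -12 6 0 0 0 -1" --pt "3 -16 6 0 0 0 -1" --pt "4.3 -20 6 0 0 0 -1" --pt "4.3 -24 6 0 0 0 -1" --pt "4.3 -28 6 0 0 0 -1" --pt "4.3 -31 6 0 0 0 -1" --pt "4.3 -31.9 5.5 0 0 0 -1" --pt "4.3 -31.9 4 0 0 0 -1" --pt "4.3 -31.9 2.5 0 0 0 -1" --pt "4.3 -31.9 1.5 0 0 0 -1" --pt "4.3 -31.9 1 0 0 0 -1" --pt "4.3 -31.9 0.6 0 0 0 -1" --pt "4.3 -31.9 0.4 0 0 0 -1" --pt "4.3 -31.9 0.3 0 0 0 -1" --pt "4.3 -31.9 0.3 0 0 0 -1" --pt "4.3 -31.9 0.3 0 0 0 -1"

```text
t: 5.7
ee_pos: [494.3, -310.6, 22.0]
orientation: [2.22, 2.222, 0.0]
ft_force: [0.2, 0.4, -1.3]
width: 29.9
grasp_force: 30.0
```

Emit:
servo_tool --pt "0 0 -0.05 0 0 0 0.2" --pt "0 0 -0.05 0 0 0 1" --pt "0 0 -0.05 0 0 0 1" --pt "0 0 -0.05 0 0 0 1" --pt "0 0 -0.05 0 0 0 1" --pt "0 0 1 0 0 0 1" --pt "0 0 3 0 0 0 1" --pt "0 0 6 0 0 0 1" --pt "0 0 9 0 0 0 1" --pt "0 3 12 0 0 0 1" --pt "-1 7 13 0 0 0 1" --pt "-1 11 13 0 0 0 1" --pt "-2 15 13 0 0 0 1" --pt "-2.7 19 13 0 0 0 1" --pt "-2.7 23 13 0 0 0 1" --pt "-2.7 27 13 0 0 0 1" --pt "-2.7 31 13 0 0 0 1" --pt "-2.7 35 13 0 0 0 1" --pt "-2.7 38 12 0 0 0 1" --pt "-2.7 39 10.5 0 0 0 1"

```text
t: 7.37
ee_pos: [468.2, 83.2, 128.3]
orientation: [2.216, 2.224, 0.006]
ft_force: [0.1, 0.2, 0.1]
width: 88.0
grasp_force: 0.0
```

Emit:
servo_tool --pt "0 0 -3 0 0 0 1" --pt "0 0 -6 0 0 0 1" --pt "0 0 -8.5 0 0 0 1" --pt "0 0 -10 0 0 0 1" --pt "0 0 -10.8 0 0 0 1" --pt "0 0 -10.8 0 0 0 -1" --pt "0 0 -10.8 0 0 0 -1" --pt "0 0 -10.8 0 0 0 -1" --pt "0 0 -10.8 0 0 0 -1" --pt "0 0 -10.8 0 0 0 -1" --pt "0 0 -10.8 0 0 0 -1" --pt "0 0 -10.8 0 0 0 -1" --pt "0 0 -10.8 0 0 0 -1" --pt "0 0 -10.8 0 0 0 -1" --pt "0 0 -10.8 0 0 0 -1" --pt "0 0 -10.8 0 0 0 -1" --pt "0 0 -10.8 0 0 0 -1"

```text
t: 8.78
ee_pos: [467.0, 79.5, 18.5]
orientation: [2.22, 2.222, 0.0]
ft_force: [-0.7, -0.3, 2.5]
width: 30.5
grasp_force: 30.0
```

Emit:
servo_tool --pt "0 0 2 0 0 0 -1" --pt "0 -1 5 0 0 0 -1" --pt "0.5 -4 6 0 0 0 -1" --pt "1 -8 6 0 0 0 -1" --pt "2 -12 6 0 0 0 -1" --pt "2.7 -16 6 0 0 0 -1" --pt "2.7 -20 6 0 0 0 -1" --pt "2.7 -24 6 0 0 0 -1" --pt "2.7 -28 6 0 0 0 -1" --pt "2.7 -31.5 6 0 0 0 -1" --pt "2.7 -32.4 5.5 0 0 0 -1" --pt "2.7 -32.4 4 0 0 0 -1" --pt "2.7 -32.4 2.5 0 0 0 -1" --pt "2.7 -32.4 1.5 0 0 0 -1" --pt "2.7 -32.4 1 0 0 0 -1" --pt "2.7 -32.4 0.6 0 0 0 -1" --pt "2.7 -32.4 0.4 0 0 0 -1" --pt "2.7 -32.4 0.3 0 0 0 -1" --pt "2.7 -32.4 0.3 0 0 0 -1" --pt "2.7 -32.4 0.3 0 0 0 -1"

```text
t: 10.45
ee_pos: [494.3, -244.5, 22.0]
orientation: [2.22, 2.222, 0.0]
ft_force: [0.0, 0.0, 0.0]
width: 30.1
grasp_force: 30.0
```

Emit:
servo_tool --pt "0 0 0 0 0 0 0.2" --pt "0 0 0 0 0 0 1" --pt "0 0 0 0 0 0 1" --pt "0 0 0 0 0 0 1" --pt "0 0 0 0 0 0 1" --pt "0 0 1 0 0 0 1" --pt "0 0 3 0 0 0 1" --pt "0 0 6 0 0 0 1" --pt "0 0 9 0 0 0 1" --pt "0 0 13 0 0 0 1" --pt "0 0 17 0 0 0 1" --pt "0 0 20 0 0 0 1" --pt "0 0 20 0 0 0 1"

```text
t: 11.53
ee_pos: [497.3, -246.3, 229.0]
orientation: [2.213, 2.214, 0.006]
ft_force: [0.7, -0.0, 0.8]
width: 87.8
grasp_force: 0.0
```

Run:
```python
from h import *
import pickle
d=grab("wrist");s=grab("side");pickle.dump(s,open("side1.pkl","wb"))
b=np.hstack([cv2.resize(d["image"],(400,250)),cv2.resize(s["image"][110:310,210:450],(400,333))[:250]])
cv2.imwrite("pics/v1.png",b[:,:,::-1]);print(ctrl.get_obs()["ee_pos"])
```

```text
[ 494.446595   -244.79859379  223.33396593]
```

View pics/v1.png

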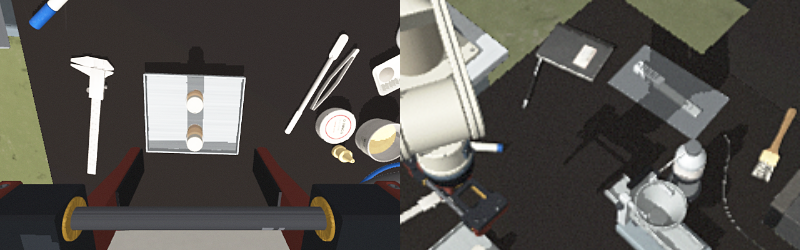

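Both vials stand upright in the tray at left-panel (195,103) and (194,140). I'll go to a higher view over the cap and the gate bar, closing the fingers on the way.

Emit:
servo_tool --pt "0 1 4 0 0 0 -1" --pt "1 4 8 0 0 0 -1" --pt "2 8 8 0 0 0 -1" --pt "4 12 8 0 0 0 -1" --pt "6 16 8 0 0 0 -1" --pt "8 20 8 0 0 0 -1" --pt "10 24 8 0 0 0 -1" --pt "10.6 28 8 0 0 0 -1" --pt "10.6 30.5 8 0 0 0 -1" --pt "10.6 30.5 8 0 0 0 -1" --pt "10.6 30.5 8 0 0 0 -1" --pt "10.6 30.5 8 0 0 0 -1" --pt "10.6 30.5 8 0 0 0 -1"

```text
t: 12.72
ee_pos: [599.2, 59.3, 300.5]
orientation: [-2.221, -2.221, 0.003]
ft_force: [0.5, 1.1, -0.1]
width: 4.7
grasp_force: 0.0
```

Run:
```python
from h import *
import pickle
d=grab("wrist");pickle.dump(d,open("w2.pkl","wb"));print(ctrl.get_obs()["ee_pos"])
cv2.imwrite("pics/w2c.png",d["image"][:330,180:580,::-1].repeat(2,0).repeat(2,1)[:600] if 0 else cv2.resize(d["image"][0:300,240:640],None,fx=2,fy=2,interpolation=cv2.INTER_CUBIC)[:,:,::-1])
```

```text
[599.42403271  59.04959386 300.86961057]
```

View pics/w2c.png

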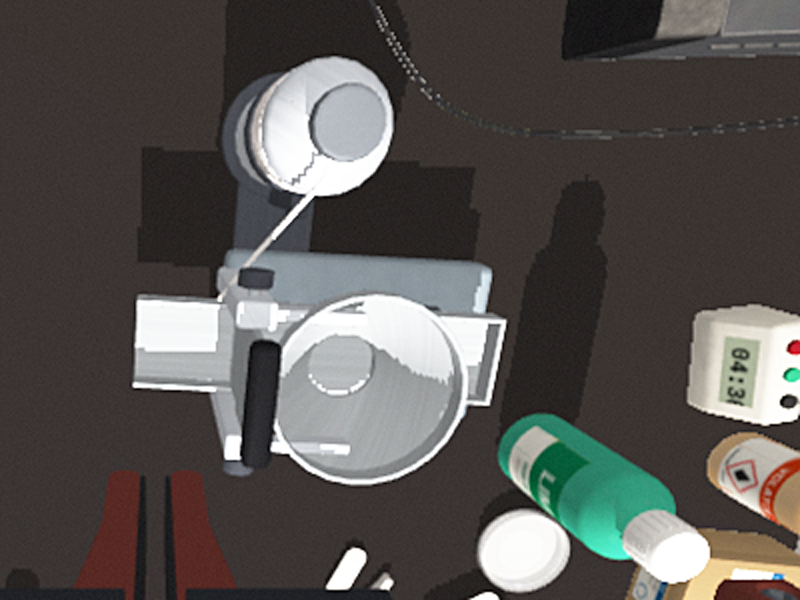

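Here the cap is at crop (349,121), the bar's right edge runs from (281,343) to (270,467), and the chute front corners are at (136,295) and (133,387).

Run:
```python
from h import *
import pickle
d=pickle.load(open("w2.pkl","rb"))
P=lambda u,v,z:onz(d,240+u/2,v/2,z).round(1)
print("cap",P(349,121,179))
for z in(186,190):print("bar R",P(281,343,z),P(270,467,z),"L front",P(251,343,z),P(242,466,z))
print("chute",P(136,295,76),P(133,387,76),P(505,318,76),P(490,405,76))
d1=pickle.load(open("w1.pkl","rb"))
print("tri cap",tri(d1,(541,53),d,(414.5,60.5)))
print("tri barR",tri(d1,(365+308/2.4,10+407/2.4),d,(240+281/2,343/2)),tri(d1,(365+282/2.4,10+575/2.4),d,(240+270/2,467/2)))
print("tri lip",tri(d1,(365+38/2.4,10+343/2.4),d,(308,147.5)),tri(d1,(365+29/2.4,10+457/2.4),d,(306.5,193.5)))
```

```text
cap [678.2 159.  179. ]
bar R [654.2  68.7 186. ] [652.2  10.6 186. ] L front [641.3  68.7 186. ] [639.4  11.1 186. ]
bar R [653.5  69.7 190. ] [651.5  12.4 190. ] L front [640.7  69.7 190. ] [638.9  12.9 190. ]
chute [588.8  70.4  76. ] [586.5  14.8  76. ] [803.7  56.7  76. ] [802.4   3.2  76. ]
tri cap (array([680.3617578 , 159.25766554, 170.43156597]), np.float64(0.4153225162193394))
tri barR (array([655.59281109,  66.87842127, 178.48971672]), np.float64(0.024461684298498043)) (array([652.59627252,   9.67121972, 183.8536318 ]), np.float64(0.014786064344436342))
tri lip (array([588.2684783 ,  66.67306057,  60.7683736 ]), np.float64(2.1507145246051276)) (array([586.13124758,  11.63526048,  64.15507406]), np.float64(0.977915800478696))
```

Emit:
servo_tool --pt "3 4 0 0 0 0 -1" --pt "6 8 -2 0 0 0 -1" --pt "7.9 10 -5 0 0 0 -1" --pt "7.9 10 -8 0 0 0 -1" --pt "7.9 10 -10 0 0 0 -1" --pt "7.9 10 -11 0 0 0 -1" --pt "7.9 10 -11.5 0 0 0 -1" --pt "7.9 10 -12 0 0 0 -1" --pt "7.9 10 -12 0 0 0 -1" --pt "7.9 10 -12 0 0 0 -1"

```text
t: 13.6
ee_pos: [679.7, 159.9, 183.3]
orientation: [2.221, 2.22, 0.003]
ft_force: [-0.5, 0.5, 1.0]
width: 0.2
grasp_force: 0.0
```

Emit:
servo_tool --pt "0 0 -0.2 0 0 0 -1" --pt "0 0 -0.4 0 0 0 -1" --pt "0 0 -0.6 0 0 0 -1" --pt "0 0 -0.7 0 0 0 -1" --pt "0 0 -0.7 0 0 0 -1" --pt "0 0 -0.7 0 0 0 -1"

```text
t: 14.1
ee_pos: [678.8, 160.6, 174.4]
orientation: [-2.22, -2.223, 0.0]
ft_force: [0.1, -0.1, -0.6]
width: 0.4
grasp_force: 0.0
```

Emit:
servo_tool --pt "0 0 -0.1 0 0 0 -1" --pt "0 0 -0.1 0 0 0 -1" --pt "0 0 -0.1 0 0 0 -1"

```text
t: 14.35
ee_pos: [678.9, 160.5, 173.4]
orientation: [-2.22, -2.222, 0.0]
ft_force: [0.3, -0.6, -0.5]
width: 0.7
grasp_force: 0.0
```

Run:
```python
from h import *
d=grab("wrist");o=ctrl.get_obs();print(o["ee_pos"],o["ft_force"])
s=grab("scene")["image"][170:250,210:320]
b=np.hstack([cv2.resize(d["image"][90:390,160:480],(480,450)),cv2.resize(s,(320,233)).repeat(1,0) if 0 else cv2.copyMakeBorder(cv2.resize(s,(320,233)),0,217,0,0,cv2.BORDER_CONSTANT)])
cv2.imwrite("pics/cap.png",b[:,:,::-1])
```

```text
[678.86615378 160.51945401 173.44287654] [-0.2533249  -0.10818491  0.00551998]
```

View pics/cap.png

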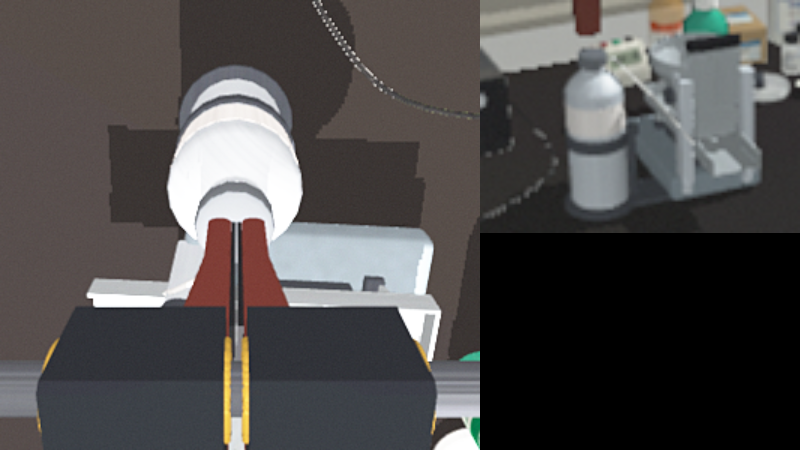

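The scene inset shows the fingertips (588,33) still above the cap (595,52), so there is no contact yet. I'll check this against the projections.

Run:
```python
from h import *
import pickle
s=pickle.load(open("scene0.pkl","rb"));w=pickle.load(open("w2.pkl","rb"))
for z in(150,160,173,179):print(z,proj(s,(678.5,160,z)))
print("bottle foot",proj(s,(678.5,160,0)),proj(s,(646,40,188)))
print("pix fingertip",210+108*110/320,170+33*80/233,"cap",210+115*110/320,170+52*80/233)
print(tri(s,(210+115*110/320,170+52*80/233),w,(414.5,60.5)))
```

```text
150 (np.float64(248.63054045372564), np.float64(196.874981664197))
160 (np.float64(248.44715620017877), np.float64(193.75299714664834))
173 (np.float64(248.20706347449203), np.float64(189.66559183309295))
179 (np.float64(248.0956000889915), np.float64(187.76800816886995))
bottle foot (np.float64(251.25228785573722), np.float64(241.50833834391983)) (np.float64(289.9128880758714), np.float64(181.88570680572712))
pix fingertip 247.125 181.3304721030043 cap 249.53125 187.8540772532189
(array([677.59665279, 157.56500718, 178.79301959]), np.float64(3.1434922495136792))
```

Emit:
servo_tool --pt "0 0 -0.15 0 0 0 -1" --pt "0 0 -0.3 0 0 0 -1" --pt "0 0 -0.45 0 0 0 -1" --pt "0 0 -0.6 0 0 0 -1" --pt "0 0 -0.6 0 0 0 -1"

```text
t: 14.87
ee_pos: [678.6, 160.5, 166.9]
orientation: [-2.22, -2.222, 0.001]
ft_force: [-1.1, 0.3, 0.0]
width: 0.5
grasp_force: 0.0
```

Emit:
servo_tool --pt "0 0 -0.15 0 0 0 -1" --pt "0 0 -0.3 0 0 0 -1" --pt "0 0 -0.45 0 0 0 -1" --pt "0 0 -0.6 0 0 0 -1" --pt "0 0 -0.6 0 0 0 -1"

```text
t: 15.28
ee_pos: [678.6, 160.5, 161.1]
orientation: [-2.22, -2.222, 0.001]
ft_force: [0.6, -0.1, -0.5]
width: 0.3
grasp_force: 0.0
```

Run:
```python
from h import *
d=grab("wrist");o=ctrl.get_obs();print(o["ee_pos"],o["ft_force"])
s=grab("scene")["image"][165:245,210:320]
t=grab("side")["image"][180:250,340:420]
b=np.hstack([cv2.resize(d["image"][190:290,240:400],(400,250)),cv2.resize(s,(344,250))])
b=np.vstack([b,cv2.resize(t,(744,651))[:340]])
cv2.imwrite("pics/cap2.png",b[:,:,::-1])
```

```text
[678.7270917  160.46726375 161.201242  ] [-0.51367229  0.17882056 -0.12167809]
```

View pics/cap2.png

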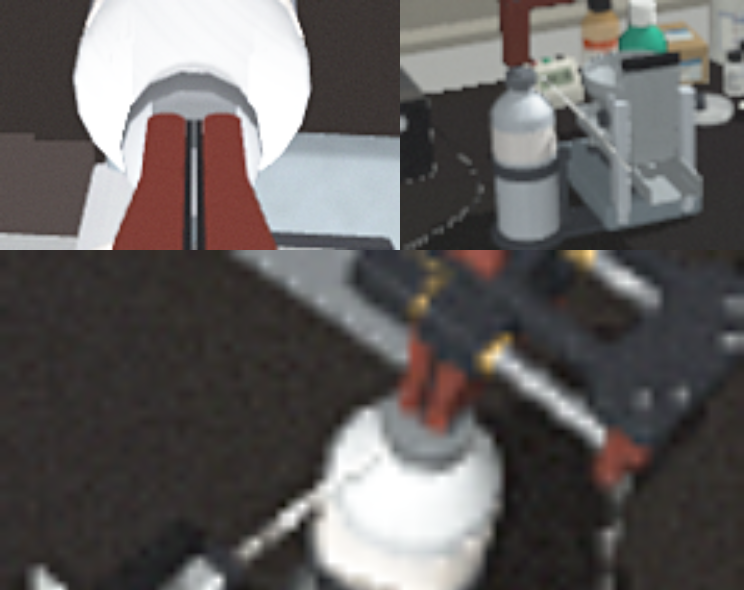

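The fingertips now almost touch the cap top at (433,420) in the side crop. So the physical tips sit about 18 mm above the reported TCP. I'll keep going down slowly.

Emit:
servo_tool --pt "0 0 -0.1 0 0 0 -1" --pt "0 0 -0.2 0 0 0 -1" --pt "0 0 -0.3 0 0 0 -1" --pt "0 0 -0.3 0 0 0 -1"

```text
t: 15.77
ee_pos: [678.7, 160.5, 158.2]
orientation: [-2.22, -2.222, 0.001]
ft_force: [-0.1, -0.1, -0.5]
width: 0.6
grasp_force: 0.0
```

Emit:
servo_tool --pt "0 0 -0.1 0 0 0 -1" --pt "0 0 -0.2 0 0 0 -1" --pt "0 0 -0.3 0 0 0 -1" --pt "0 0 -0.3 0 0 0 -1"

```text
t: 16.1
ee_pos: [678.7, 160.5, 155.2]
orientation: [-2.22, -2.222, 0.001]
ft_force: [-0.2, 0.1, -0.5]
width: 0.8
grasp_force: 0.0
```

Emit:
servo_tool --pt "0 0 -0.1 0 0 0 -1" --pt "0 0 -0.2 0 0 0 -1" --pt "0 0 -0.3 0 0 0 -1" --pt "0 0 -0.3 0 0 0 -1"

```text
t: 16.43
ee_pos: [678.9, 160.5, 152.4]
orientation: [2.22, 2.222, 0.0]
ft_force: [-0.5, -0.1, 0.3]
width: 0.4
grasp_force: 0.5
```

Emit:
servo_tool --pt "0 0 -0.1 0 0 0 -1" --pt "0 0 -0.2 0 0 0 -1" --pt "0 0 -0.2 0 0 0 -1"

```text
t: 16.68
ee_pos: [678.9, 160.5, 150.5]
orientation: [2.22, 2.222, 0.0]
ft_force: [-0.4, -0.8, 2.2]
width: 0.6
grasp_force: 1.2
```

Emit:
servo_tool --pt "0 0 -0.1 0 0 0 -1" --pt "0 0 -0.2 0 0 0 -1" --pt "0 0 -0.3 0 0 0 -1" --pt "0 0 -0.4 0 0 0 -1" --pt "0 0 -0.4 0 0 0 -1"

```text
t: 17.1
ee_pos: [679.0, 160.5, 147.1]
orientation: [2.22, 2.222, 0.0]
ft_force: [-1.5, -0.5, 6.9]
width: 0.6
grasp_force: 3.2
```

Emit:
servo_tool --pt "0 0 -0.1 0 0 0 -1" --pt "0 0 -0.1 0 0 0 -1" --pt "0 0 -0.1 0 0 0 -1"

```text
t: 17.35
ee_pos: [679.0, 160.6, 147.0]
orientation: [2.22, 2.222, 0.001]
ft_force: [-3.7, -0.9, 12.0]
width: 0.6
grasp_force: 5.9
```

The cap bottoms at a reported z of 147, with force rising to 12 N. It's fully pressed, and the fingertip offset comes to about 26 mm. I'll hold briefly, retract and go to look at the gauge.

Emit:
servo_tool --pt "0 0 0 0 0 0 -1" --pt "0 0 0 0 0 0 -1" --pt "0 0 0.5 0 0 0 -1" --pt "0 0 2 0 0 0 -1" --pt "0 0 5 0 0 0 -1" --pt "0 0 8 0 0 0 -1" --pt "-3 1.5 10 0 0 0 1" --pt "-6 3 10 0 0 0 1" --pt "-10 4.5 10 0 0 0 1" --pt "-14 6 10 0 0 0 1" --pt "-17 8 10 0 0 0 1" --pt "-19.9 9 10 0 0 0 1" --pt "-19.9 9 10 0 0 0 1" --pt "-19.9 9 10 0 0 0 1" --pt "-19.9 9 10 0 0 0 1"

```text
t: 18.6
ee_pos: [480.7, 250.6, 245.6]
orientation: [2.22, 2.222, 0.001]
ft_force: [-0.6, -0.5, 0.0]
width: 56.9
grasp_force: 0.0
```

Run:
```python
from h import *
import pickle
d=grab("wrist","w3.png");pickle.dump(d,open("w3.pkl","wb"));o=ctrl.get_obs();print(o["t"],o["ee_pos"],o["ft_force"])
```

```text
18.65 [481.02370897 250.33607566 245.51840874] [-0.06771263  0.18476008 -0.90830472]
```

View pics/w3.png

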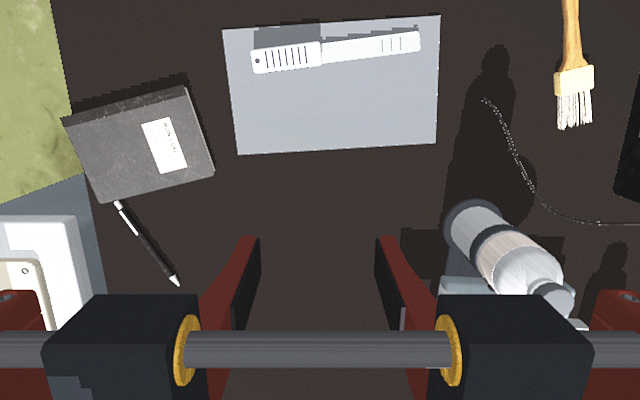

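The gauge now lies near the far-left edge of its mat (grip about (286,57), tip about (420,41)), clearly knocked from its start position. I'll measure it.

Run:
```python
from h import *
import pickle
d=pickle.load(open("w3.pkl","rb"));im=d["image"]
print("mat",[onz(d,u,v,3).round(1) for u,v in((222,28),(441,15),(437,144),(237,155))])
m=(im.min(2)>195).astype(np.uint8);m[90:]=0;m[:,:235]=0;m[:,440:]=0
m=cv2.morphologyEx(m,cv2.MORPH_CLOSE,np.ones((7,7)))
n,l,st,ce=cv2.connectedComponentsWithStats(m);i=1+st[1:,4].argmax();print(st[i])
for u in(256,270,290,310,318,326,350,380,400,415):
    r=np.where(l[:,u]==i)[0];print(u,r.min(),r.max(),"top z25",onz(d,u,r.min(),25)[:2].round(1),onz(d,u,r.max(),3+3)[:2].round(1),"z9",onz(d,u,r.min(),9)[:2].round(1),onz(d,u,r.max(),9)[:2].round(1))
xs=np.where((l==i).any(0))[0];print(xs.min(),xs.max(),onz(d,xs.min(),62,25).round(1),onz(d,xs.max(),41,9).round(1))
cv2.imwrite("pics/g3.png",cv2.resize(im[0:100,215:455],None,fx=3.2,fy=3.2,interpolation=cv2.INTER_CUBIC)[:,:,::-1])
```

```text
mat [array([377.1, 390.5,   3. ]), array([615.9, 403.4,   3. ]), array([625.6, 262.9,   3. ]), array([384.2, 249.5,   3. ])]
[ 250   18  171   56 4360]
256 50 73 top z25 [416.7 366.3] [412.5 343.7] z9 [414.2 367.6] [413.  343.6]
270 48 72 top z25 [431.6 368.3] [428.3 344.8] z9 [429.7 369.6] [428.7 344.7]
290 45 69 top z25 [452.8 371.2] [450.9 348. ] z9 [451.7 372.7] [451.1 347.9]
310 42 67 top z25 [473.9 374.1] [473.4 350.1] z9 [473.6 375.7] [473.5 350. ]
318 42 66 top z25 [482.3 374.1] [482.4 351.1] z9 [482.3 375.7] [482.4 351. ]
326 24 63 top z25 [490.6 391.4] [491.3 354.3] z9 [490.9 393.6] [491.2 354.2]
350 32 60 top z25 [515.7 383.8] [518.1 357.4] z9 [517.  385.7] [517.8 357.3]
380 29 56 top z25 [546.8 386.7] [551.3 361.6] z9 [549.4 388.7] [550.8 361.4]
400 33 53 top z25 [567.9 382.8] [573.4 364.7] z9 [571.3 384.8] [572.7 364.5]
415 18 51 top z25 [582.4 397.1] [589.9 366.8] z9 [586.4 399.5] [589.1 366.6]
250 420 [409.7 354.4  25. ] [593.7 376.8   9. ]
```

View pics/g3.png

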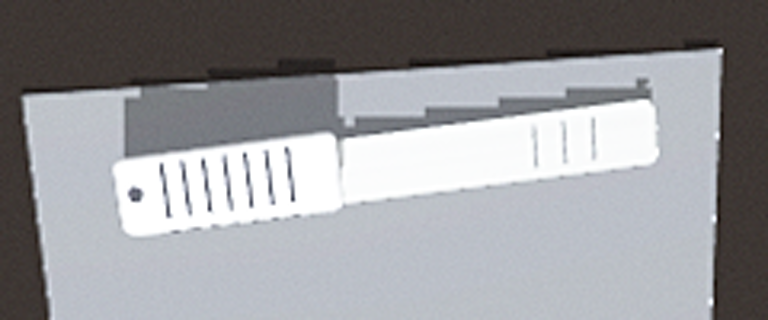

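The gauge lies at yaw 7.2°, with grip centre about (447,359.5) and tip (594,377). The mat centre is about (501,326) at yaw 3°. I'll grasp 18 mm ahead of the grip centre with tool x pointing back towards the robot.

Emit:
servo_tool --pt "0 2 0 0 0 7 1" --pt "0 4 0 0 0 14 1" --pt "0 6 -2 0 0 21 1" --pt "-1 8 -4 0 0 28 1" --pt "-1.6 10 -6 0 0 35 1" --pt "-1.6 11.2 -8 0 0 42 1" --pt "-1.6 11.2 -10 0 0 49 1" --pt "-1.6 11.2 -12 0 0 56 1" --pt "-1.6 11.2 -14 0 0 63 1" --pt "-1.6 11.2 -16 0 0 70 1" --pt "-1.6 11.2 -18 0 0 77 1" --pt "-1.6 11.2 -20 0 0 84 1" --pt "-1.6 11.2 -20.5 0 0 91 1" --pt "-1.6 11.2 -20.5 0 0 97.2 1" --pt "-1.6 11.2 -20.5 0 0 97.2 1" --pt "-1.6 11.2 -20.5 0 0 97.2 1" --pt "-1.6 11.2 -20.5 0 0 97.2 1" --pt "-1.6 11.2 -20.5 0 0 97.2 1"

```text
t: 20.15
ee_pos: [464.6, 362.5, 40.7]
orientation: [-0.194, 3.135, 0.001]
ft_force: [0.4, 0.2, -0.5]
width: 87.6
grasp_force: 0.0
```

Run:
```python
from h import *
import pickle
o=ctrl.get_obs();print(o["t"],o["ee_pos"],o["ft_force"],R.from_rotvec(o["orientation"]).as_matrix().round(3),o["qpos"])
d=grab("wrist");pickle.dump(d,open("w4.pkl","wb"));s=grab("side");pickle.dump(s,open("side4.pkl","wb"))
b=np.hstack([cv2.resize(d["image"],(480,300)),cv2.resize(s["image"][100:200,310:416],(318,300))])
cv2.imwrite("pics/g4.png",b[:,:,::-1])
```

```text
20.15 [464.58547792 362.52966122  40.70438288] [ 0.40386423  0.2296723  -0.53568673] [[-0.992 -0.124  0.001]
 [-0.124  0.992  0.   ]
 [-0.001  0.    -1.   ]] [ 6.42447217e-01  5.85801078e-01  1.79651659e+00 -2.86815931e-05
  7.58486194e-01 -1.05216059e+00]
```

View pics/g4.png

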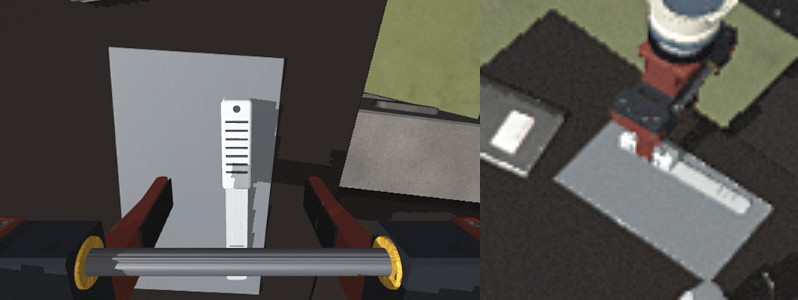

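The grip sits centred between the fingers at (236,145) in the left panel, with its front edge at row 188. I'll descend.

Emit:
servo_tool --pt "0 0 -1 0 0 0 1" --pt "0 0 -2 0 0 0 1" --pt "0 0 -3 0 0 0 1" --pt "0 0 -4 0 0 0 1" --pt "0 0 -4.5 0 0 0 1" --pt "0 0 -4.8 0 0 0 1" --pt "0 0 -4.8 0 0 0 1" --pt "0 0 -4.8 0 0 0 1"

```text
t: 20.92
ee_pos: [463.9, 362.5, -7.7]
orientation: [0.199, -3.135, 0.0]
ft_force: [1.3, 0.5, 0.5]
width: 87.9
grasp_force: 0.0
```

Emit:
servo_tool --pt "0 0 -0.2 0 0 0 1" --pt "0 0 -0.4 0 0 0 1" --pt "0 0 -0.6 0 0 0 1" --pt "0 0 -0.8 0 0 0 1" --pt "0 0 -0.8 0 0 0 1" --pt "0 0 -0.8 0 0 0 1"

```text
t: 21.42
ee_pos: [463.8, 362.5, -15.6]
orientation: [0.199, -3.135, 0.0]
ft_force: [-0.5, 0.7, 0.1]
width: 87.7
grasp_force: 0.0
```

Emit:
servo_tool --pt "0 0 -0.2 0 0 0 1" --pt "0 0 -0.2 0 0 0 -1" --pt "0 0 -0.2 0 0 0 -1" --pt "0 0 -0.2 0 0 0 -1" --pt "0 0 -0.2 0 0 0 -1" --pt "0 0 -0.2 0 0 0 -1" --pt "0 0 -0.2 0 0 0 -1" --pt "0 0 -0.2 0 0 0 -1" --pt "0 0 -0.2 0 0 0 -1" --pt "0 0 -0.2 0 0 0 -1" --pt "0 0 -0.2 0 0 0 -1" --pt "0 0 -0.2 0 0 0 -1" --pt "0 0 -0.2 0 0 0 -1" --pt "0 0 -0.2 0 0 0 -1" --pt "0 0 -0.2 0 0 0 -1"

```text
t: 22.67
ee_pos: [463.8, 362.4, -17.5]
orientation: [0.199, -3.135, 0.0]
ft_force: [-0.5, -0.9, -0.3]
width: 23.9
grasp_force: 29.9
```

Emit:
servo_tool --pt "0 0 1.5 0 0 0 -1" --pt "0 0 4 0 0 0 -1" --pt "-1 0 7 0 0 -1 -1" --pt "-2 -2 9 0 0 -2 -1" --pt "-3 -4 9 0 0 -3 -1" --pt "-4 -7 9 0 0 -4 -1" --pt "-4.6 -10 9 0 0 -5 -1" --pt "-4.6 -13 9 0 0 -6 -1" --pt "-4.6 -16 9 0 0 -7 -1" --pt "-4.6 -19 9 0 0 -8 -1" --pt "-4.6 -22 9 0 0 -9 -1" --pt "-4.6 -25 9 0 0 -10.2 -1" --pt "-4.6 -28 9 0 0 -10.2 -1" --pt "-4.6 -30 9 0 0 -10.2 -1" --pt "-4.6 -31.2 8.5 0 0 -10.2 -1" --pt "-4.6 -31.2 7.5 0 0 -10.2 -1" --pt "-4.6 -31.2 6.5 0 0 -10.2 -1" --pt "-4.6 -31.2 6 0 0 -10.2 -1" --pt "-4.6 -31.2 6 0 0 -10.2 -1"

```text
t: 24.25
ee_pos: [417.0, 50.4, 41.6]
orientation: [-0.081, -3.138, 0.0]
ft_force: [-1.1, -0.1, -1.8]
width: 24.3
grasp_force: 29.9
```

Run:
```python
from h import *
import pickle
o=ctrl.get_obs();print(o["t"],o["ee_pos"],o["ft_force"],o["orientation"],o["width"],o["grasp_force"])
d=grab("wrist");pickle.dump(d,open("w5.pkl","wb"));s=grab("scene");pickle.dump(s,open("s5.pkl","wb"))
b=np.hstack([cv2.resize(d["image"],(480,300)),cv2.resize(s["image"][175:255,215:310],(320,270))[:300] if 0 else cv2.resize(s["image"][170:265,205:306],(319,300))])
cv2.imwrite("pics/g5.png",b[:,:,::-1])
```

```text
24.25 [416.98336139  50.38631116  41.63597767] [-1.11358089 -0.07559128 -1.82420098] [-8.10835947e-02 -3.13839135e+00  3.55395606e-04] 24.288444022011166 29.938711524009705
```

View pics/g5.png

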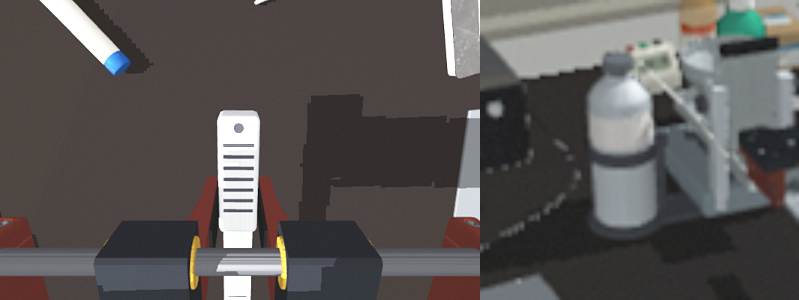

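The gauge is held straight (width 24.3 mm, yaw −3°), though the wrist camera sees only its rear part. I'll enter the chute slightly high, then feel for the floor before reaching the gate.

Emit:
servo_tool --pt "0 0 0.5 0 0 0 -1" --pt "1 0 0.5 0 0 0 -1" --pt "2 -0.1 0.5 0 0 0 -1" --pt "3 -0.1 0.5 0 0 0 -1" --pt "4 -0.2 0.5 0 0 0 -1" --pt "5 -0.2 0.5 0 0 0 -1" --pt "6 -0.3 0.5 0 0 0 -1" --pt "7 -0.3 0.5 0 0 0 -1" --pt "7.6 -0.3 0.5 0 0 0 -1" --pt "7.6 -0.3 0.5 0 0 0 -1" --pt "7.6 -0.3 0.5 0 0 0 -1"

```text
t: 25.27
ee_pos: [493.8, 47.5, 47.3]
orientation: [-0.081, -3.14, 0.0]
ft_force: [-0.2, -0.9, -2.4]
width: 23.7
grasp_force: 29.9
```

Run:
```python
from h import *
import pickle
o=ctrl.get_obs();print(o["t"],o["ee_pos"],o["ft_force"],o["moment"],o["width"])
s=grab("scene");t=grab("side");pickle.dump((s,t),open("s6.pkl","wb"))
b=np.hstack([cv2.resize(s["image"][165:255,225:315],(400,400)),cv2.resize(t["image"][200:260,310:370],(400,400))])
cv2.imwrite("pics/g6.png",b[:,:,::-1])
```

```text
25.2667 [493.81003355  47.46902745  47.25720478] [-0.19210862 -0.94436551 -2.38968316] [ 0.04903504 -0.02827503 -0.01855062] 23.71062802551481
```

Emit:
servo_tool --pt "0 0 -0.1 0 0 0 -1" --pt "0 0 -0.2 0 0 0 -1" --pt "0 0 -0.3 0 0 0 -1" --pt "0 0 -0.3 0 0 0 -1"

```text
t: 25.7
ee_pos: [493.5, 47.5, 44.3]
orientation: [-0.081, -3.14, 0.0]
ft_force: [-0.4, -0.1, -1.3]
width: 23.8
grasp_force: 29.9
```

Emit:
servo_tool --pt "0 0 -0.1 0 0 0 -1" --pt "0 0 -0.2 0 0 0 -1" --pt "0 0 -0.2 0 0 0 -1"

```text
t: 25.95
ee_pos: [493.8, 47.5, 42.3]
orientation: [-0.081, -3.14, 0.0]
ft_force: [-0.5, 0.3, -1.4]
width: 23.8
grasp_force: 29.9
```

Emit:
servo_tool --pt "0 0 -0.1 0 0 0 -1" --pt "0 0 -0.1 0 0 0 -1" --pt "0 0 -0.1 0 0 0 -1"

```text
t: 26.2
ee_pos: [493.8, 47.5, 41.4]
orientation: [-0.081, -3.14, 0.0]
ft_force: [-0.3, 0.1, -0.4]
width: 23.5
grasp_force: 29.9
```

Emit:
servo_tool --pt "0 0 -0.1 0 0 0 -1" --pt "0 0 -0.1 0 0 0 -1" --pt "0 0 -0.1 0 0 0 -1"

```text
t: 26.45
ee_pos: [493.8, 47.5, 40.4]
orientation: [-0.081, -3.14, 0.0]
ft_force: [-0.0, -0.3, -0.5]
width: 23.7
grasp_force: 29.9
```

Emit:
servo_tool --pt "0 0 -0.1 0 0 0 -1" --pt "0 0 -0.1 0 0 0 -1" --pt "0 0 -0.1 0 0 0 -1"

```text
t: 26.7
ee_pos: [494.0, 47.5, 39.5]
orientation: [0.081, 3.14, -0.0]
ft_force: [0.9, 0.7, -1.1]
width: 24.2
grasp_force: 29.9
```

Run:
```python
from h import *
o=ctrl.get_obs();print(o["t"],o["ee_pos"],o["ft_force"],o["moment"],o["width"])
```

```text
26.7 [493.96085517  47.50603138  39.48500742] [ 0.89137323  0.74049798 -1.07490979] [ 0.0317878  -0.15545172  0.01024129] 24.151941066898274
```

Light tip contact shows at a reported z of 39.5, which matches the expected floor height. I'll lift 2.5 mm and slide in under the gate.

Emit:
servo_tool --pt "0 0 0.25 0 0 0 -1" --pt "0 0 0.25 0 0 0 -1" --pt "0.7 0 0.25 0 0 0 -1" --pt "1.4 -0.1 0.25 0 0 0 -1" --pt "2.1 -0.1 0.25 0 0 0 -1" --pt "2.8 -0.1 0.25 0 0 0 -1" --pt "3.5 -0.2 0.25 0 0 0 -1" --pt "3.5 -0.2 0.25 0 0 0 -1"

```text
t: 27.37
ee_pos: [531.1, 45.4, 42.1]
orientation: [0.081, 3.139, 0.0]
ft_force: [-0.0, -0.3, -1.2]
width: 23.7
grasp_force: 29.9
```

Emit:
servo_tool --pt "0.7 0 0 0 0 0 -1" --pt "1.4 -0.1 0 0 0 0 -1" --pt "1.9 -0.1 0 0 0 0 -1" --pt "1.9 -0.1 0 0 0 0 -1" --pt "1.9 -0.1 0 0 0 0 -1"

```text
t: 27.78
ee_pos: [548.1, 44.5, 41.9]
orientation: [-0.081, -3.141, 0.0]
ft_force: [-0.3, -0.2, -2.0]
width: 23.8
grasp_force: 29.9
```

Run:
```python
from h import *
o=ctrl.get_obs();print(o["t"],o["ee_pos"],o["ft_force"],o["moment"],o["width"])
s=grab("scene");t=grab("side")
b=np.hstack([cv2.resize(s["image"][165:255,225:315],(400,400),interpolation=cv2.INTER_CUBIC),cv2.resize(t["image"][200:260,310:370],(400,400),interpolation=cv2.INTER_CUBIC)])
cv2.imwrite("pics/g7.png",b[:,:,::-1])
```

```text
27.7833 [548.08467222  44.45569196  41.91263174] [-0.31459573 -0.24262043 -1.95093848] [ 0.09901452 -0.03541069  0.02291971] 23.81551252399105
```

Inserted with no side force. I'll lower it onto the floor and release.

Emit:
servo_tool --pt "0 0 -0.1 0 0 0 -1" --pt "0 0 -0.2 0 0 0 -1" --pt "0 0 -0.25 0 0 0 -1" --pt "0 0 -0.25 0 0 0 -1" --pt "0 0 -0.25 0 0 0 -1"

```text
t: 28.3
ee_pos: [547.8, 44.5, 39.5]
orientation: [-0.081, -3.14, 0.0]
ft_force: [-0.9, -0.4, -1.1]
width: 23.6
grasp_force: 29.9
```

Emit:
servo_tool --pt "0 0 0 0 0 0 -0.3" --pt "0 0 0 0 0 0 0" --pt "0 0 0 0 0 0 0.3" --pt "0 0 0 0 0 0 0.6" --pt "0 0 0 0 0 0 1" --pt "0 0 0 0 0 0 1" --pt "0 0 0 0 0 0 1"

```text
t: 28.88
ee_pos: [547.9, 44.5, 39.5]
orientation: [-0.081, -3.141, 0.0]
ft_force: [-0.9, 0.0, 0.2]
width: 67.3
grasp_force: 0.0
```

Emit:
servo_tool --pt "0 0 0.5 0 0 0 1" --pt "0 0 2 0 0 0 1" --pt "0 0 5 0 0 0 1" --pt "0 0 8 0 0 0 -1" --pt "0 0 11 0 0 0 -1" --pt "0 0 14 0 0 0 -1" --pt "3 -0.1 14.5 0 0 0 -1" --pt "6 -0.3 14.5 0 0 0 -1" --pt "9 -0.4 14.5 0 0 0 -1" --pt "9.8 -0.5 14.5 0 0 0 -1" --pt "9.8 -0.5 14.5 0 0 0 -1" --pt "9.8 -0.5 14.5 0 0 0 -1" --pt "9.8 -0.5 14.5 0 0 0 -1"

```text
t: 29.97
ee_pos: [644.1, 39.5, 184.0]
orientation: [-0.081, -3.138, 0.0]
ft_force: [0.4, -0.6, 0.1]
width: 24.7
grasp_force: 0.0
```

Run:
```python
from h import *
import pickle
o=ctrl.get_obs();print(o["t"],o["ee_pos"],o["ft_force"],o["moment"],o["width"])
d=grab("wrist");s=grab("scene");t=grab("side");pickle.dump((d,s,t),open("s8.pkl","wb"))
b=np.hstack([cv2.resize(s["image"][165:255,225:315],(375,375),interpolation=cv2.INTER_CUBIC),cv2.resize(t["image"][200:260,310:370],(375,375),interpolation=cv2.INTER_CUBIC)])
b=np.vstack([b,cv2.resize(d["image"][100:300,120:520],(750,375))[:225]])
cv2.imwrite("pics/g8.png",b[:,:,::-1])
```

```text
29.9667 [644.08279277  39.52316497 183.95499527] [ 0.3752032  -0.60064407  0.11462901] [ 0.04143545 -0.18122822 -0.02128518] 24.719361199218586
```

View pics/g8.png

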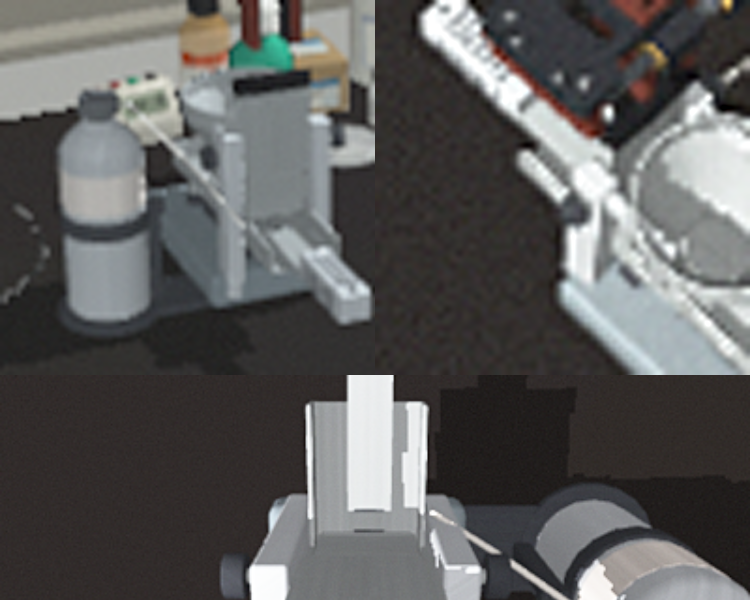

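The inset shows the blade centred in the chute, with its scale lines visible at (369,512) and (369,529) just before the gate. That puts the tip about 30 mm past it. Next I'll press the gate bar.

Emit:
servo_tool --pt "0.2 0 -0.5 0 0 0 -1" --pt "0.2 0 -1 0 0 0 -1" --pt "0.2 0 -1.4 0 0 0 -1" --pt "0.2 0 -1.4 0 0 0 -1" --pt "0.2 0 -1.4 0 0 0 -1" --pt "0.2 0 -1.4 0 0 0 -1"

```text
t: 30.62
ee_pos: [647.9, 39.5, 170.3]
orientation: [-0.081, -3.14, 0.0]
ft_force: [0.4, 0.2, -0.2]
width: 0.5
grasp_force: 0.0
```

Emit:
servo_tool --pt "0 0 -0.2 0 0 0 -1" --pt "0 0 -0.4 0 0 0 -1" --pt "0 0 -0.6 0 0 0 -1" --pt "0 0 -0.8 0 0 0 -1" --pt "0 0 -0.9 0 0 0 -1" --pt "0 0 -0.9 0 0 0 -1"

```text
t: 31.12
ee_pos: [647.7, 39.5, 161.1]
orientation: [-0.081, -3.14, 0.0]
ft_force: [-0.7, 0.2, -0.1]
width: 0.6
grasp_force: 0.0
```

Emit:
servo_tool --pt "0 0 -0.1 0 0 0 -1" --pt "0 0 -0.2 0 0 0 -1" --pt "0 0 -0.3 0 0 0 -1" --pt "0 0 -0.4 0 0 0 -1" --pt "0 0 -0.4 0 0 0 -1"

```text
t: 31.53
ee_pos: [648.0, 39.5, 157.5]
orientation: [0.081, 3.14, -0.0]
ft_force: [-0.3, -0.2, 1.4]
width: 0.7
grasp_force: 0.6
```

Emit:
servo_tool --pt "0 0 -0.1 0 0 0 -1" --pt "0 0 -0.2 0 0 0 -1" --pt "0 0 -0.2 0 0 0 -1"

```text
t: 31.78
ee_pos: [648.0, 39.5, 155.4]
orientation: [0.081, 3.14, 0.0]
ft_force: [-0.2, -0.1, 1.4]
width: 0.5
grasp_force: 0.6
```

Pushing with friction only. I'll go down in finer steps to the nip.

Emit:
servo_tool --pt "0 0 -0.05 0 0 0 -1" --pt "0 0 -0.1 0 0 0 -1" --pt "0 0 -0.1 0 0 0 -1"

```text
t: 32.03
ee_pos: [648.0, 39.5, 154.4]
orientation: [0.081, 3.14, 0.0]
ft_force: [0.0, 0.1, 1.1]
width: 0.2
grasp_force: 0.8
```

Emit:
servo_tool --pt "0 0 -0.05 0 0 0 -1" --pt "0 0 -0.1 0 0 0 -1" --pt "0 0 -0.1 0 0 0 -1"

```text
t: 32.28
ee_pos: [648.0, 39.5, 153.4]
orientation: [0.081, 3.14, 0.0]
ft_force: [0.9, 0.3, 1.5]
width: 0.6
grasp_force: 0.8
```

Emit:
servo_tool --pt "0 0 -0.05 0 0 0 -1" --pt "0 0 -0.05 0 0 0 -1"

```text
t: 32.45
ee_pos: [648.0, 39.5, 153.1]
orientation: [0.081, 3.14, -0.0]
ft_force: [-0.5, -0.7, 3.0]
width: 0.5
grasp_force: 1.5
```

Emit:
servo_tool --pt "0 0 -0.05 0 0 0 -1" --pt "0 0 -0.05 0 0 0 -1"

```text
t: 32.62
ee_pos: [648.0, 39.5, 153.0]
orientation: [0.081, 3.14, -0.0]
ft_force: [-1.4, 0.4, 6.2]
width: 0.6
grasp_force: 2.9
```

Emit:
servo_tool --pt "0 0 -0.05 0 0 0 -1" --pt "0 0 -0.05 0 0 0 -1"

```text
t: 32.78
ee_pos: [648.1, 39.5, 152.9]
orientation: [0.081, 3.14, 0.0]
ft_force: [-2.4, -0.3, 8.3]
width: 0.7
grasp_force: 4.3
```

The gate stalls at 153.0, exactly the predicted height for a 6 mm gap, with force rising. It has nipped the blade. I'll go back to regrip the gauge.

Emit:
servo_tool --pt "0 0 0.3 0 0 0 -1" --pt "0 0 1 0 0 0 -1" --pt "0 0 3 0 0 0 -1" --pt "-3 0.1 3 0 0 0 1" --pt "-6 0.3 3 0 0 0 1" --pt "-9 0.4 2 0 0 0 1" --pt "-10 0.5 1 0 0 0 1" --pt "-10 0.5 0 0 0 0 1" --pt "-10 0.5 -2 0 0 0 1" --pt "-10 0.5 -4 0 0 0 1" --pt "-10 0.5 -6 0 0 0 1" --pt "-10 0.5 -7 0 0 0 1" --pt "-10 0.5 -7 0 0 0 1"

```text
t: 33.87
ee_pos: [547.0, 44.4, 79.6]
orientation: [-0.081, -3.137, 0.001]
ft_force: [-0.6, -0.5, 0.5]
width: 64.0
grasp_force: 0.0
```

Emit:
servo_tool --pt "0 0 -1 0 0 0 1" --pt "0 0 -2 0 0 0 1" --pt "0 0 -3 0 0 0 1" --pt "0 0 -3.8 0 0 0 1" --pt "0 0 -4.2 0 0 0 1" --pt "0 0 -4.2 0 0 0 1"

```text
t: 34.37
ee_pos: [547.2, 44.4, 38.9]
orientation: [-0.081, -3.139, 0.0]
ft_force: [-0.1, -1.0, -0.1]
width: 87.9
grasp_force: 0.0
```

Emit:
servo_tool --pt "0 0 0 0 0 0 0" --pt "0 0 0 0 0 0 0" --pt "0 0 0 0 0 0 -0.3" --pt "0 0 0 0 0 0 -0.3" --pt "0 0 0 0 0 0 -1" --pt "0 0 0 0 0 0 -1" --pt "0 0 0 0 0 0 -1" --pt "0 0 0 0 0 0 -1" --pt "0 0 0 0 0 0 -1" --pt "0 0 0 0 0 0 -1" --pt "0 0 0 0 0 0 -1" --pt "0 0 0 0 0 0 -1"

```text
t: 35.37
ee_pos: [547.9, 44.5, 40.0]
orientation: [-0.081, -3.14, 0.0]
ft_force: [-0.2, -0.8, 1.3]
width: 23.8
grasp_force: 30.0
```

Run:
```python
from h import *
o=ctrl.get_obs();print(o["t"],o["ee_pos"],o["ft_force"],o["moment"],o["width"],o["orientation"])
```

```text
35.3667 [547.8541321   44.45500052  39.96348564] [-0.24143816 -0.75815252  1.32820039] [-0.05189065 -0.11016486 -0.20583489] 23.799446676819233 [-8.12659010e-02 -3.14048201e+00  9.01037377e-06]
```

Emit:
servo_tool --pt "-0.2 0.01 0 0 0 0 -1" --pt "-0.4 0.02 0 0 0 0 -1" --pt "-0.6 0.03 0 0 0 0 -1" --pt "-0.8 0.04 0 0 0 0 -1" --pt "-1.0 0.05 0 0 0 0 -1" --pt "-1.2 0.06 0 0 0 0 -1" --pt "-1.4 0.07 0 0 0 0 -1" --pt "-1.6 0.08 0 0 0 0 -1" --pt "-1.8 0.09 0 0 0 0 -1" --pt "-2.0 0.1 0 0 0 0 -1"

```text
t: 36.2
ee_pos: [527.8, 45.6, 40.1]
orientation: [0.081, 3.14, 0.0]
ft_force: [4.5, -0.6, -2.2]
width: 23.9
grasp_force: 30.0
```

Emit:
servo_tool --pt "-0.2 0.01 0 0 0 0 -1" --pt "-0.4 0.02 0 0 0 0 -1" --pt "-0.6 0.03 0 0 0 0 -1" --pt "-0.8 0.04 0 0 0 0 -1" --pt "-1.1 0.05 0 0 0 0 -1" --pt "-1.4 0.07 0 0 0 0 -1" --pt "-1.7 0.09 0 0 0 0 -1" --pt "-2.0 0.1 0 0 0 0 -1" --pt "-2.3 0.12 0 0 0 0 -1" --pt "-2.6 0.13 0 0 0 0 -1" --pt "-2.6 0.13 0 0 0 0 -1" --pt "-2.6 0.13 0 0 0 0 -1"

```text
t: 37.2
ee_pos: [500.8, 46.8, 39.8]
orientation: [-0.081, -3.139, 0.0]
ft_force: [-1.4, -1.0, 1.2]
width: 23.9
grasp_force: 30.0
```

Run:
```python
from h import *
o=ctrl.get_obs();print(o["t"],o["ee_pos"],o["ft_force"],o["moment"],o["width"],o["orientation"])
```

```text
37.2 [500.7809485   46.79354063  39.8088097 ] [-1.38407909 -0.98036872  1.18796397] [ 0.06626211 -0.01437444  0.04339885] 23.8757165037386 [-8.07108045e-02 -3.13869003e+00  2.07496338e-04]
```

Emit:
servo_tool --pt "-0.5 0.03 0 0 0 0 -1" --pt "-1 0.05 0 0 0 0 -1" --pt "-1.5 0.08 0 0 0 0 -1" --pt "-2 0.1 0 0 0 0 -1" --pt "-2.5 0.13 0 0 0 0 -1" --pt "-3 0.16 0 0 0 0 -1" --pt "-3.5 0.18 0 0 0 0 -1" --pt "-3.8 0.2 0 0 0 0 -1" --pt "-3.8 0.2 0 0 0 0 -1" --pt "-3.8 0.2 0 0 0 0 -1"

```text
t: 38.03
ee_pos: [463.5, 48.8, 40.0]
orientation: [-0.081, -3.14, 0.0]
ft_force: [-0.3, -0.3, -0.3]
width: 23.4
grasp_force: 30.0
```

Run:
```python
from h import *
import pickle
o=ctrl.get_obs();print(o["t"],o["ee_pos"],o["ft_force"],o["moment"],o["width"],o["orientation"])
s=grab("scene");s8=pickle.load(open("s8.pkl","rb"))[1]
print([ (round(proj(s,(646,40,z))[1],1)) for z in(179,185)])
# black bar rows in the scene view, before and after the push
for q in(s8,s):
    c=q["image"][175:200,283:297].max(2); print([int(c[r].mean()) for r in range(25)])
```

```text
38.0333 [463.51873763  48.80880093  39.97752243] [-0.33187078 -0.34394875 -0.34567883] [ 0.04355016 -0.06623902 -0.00251827] 23.375271293631194 [-8.07108593e-02 -3.14006715e+00  8.16614336e-05]
[np.float64(184.7), np.float64(182.8)]
[132, 148, 155, 151, 147, 145, 133, 93, 52, 34, 33, 53, 97, 126, 133, 132, 130, 131, 131, 131, 131, 130, 131, 132, 131]
[155, 160, 158, 150, 146, 143, 142, 140, 127, 91, 56, 37, 34, 55, 95, 125, 132, 131, 131, 130, 130, 130, 131, 131, 131]
```

Emit:
servo_tool --pt "0.6 -0.03 0 0 0 0 -1" --pt "1.2 -0.06 0 0 0 0 -1" --pt "1.8 -0.09 0 0 0 0 -1" --pt "2.4 -0.13 0 0 0 0 -1" --pt "3.0 -0.16 0 0 0 0 -1" --pt "3.6 -0.19 0 0 0 0 -1" --pt "4.2 -0.22 0 0 0 0 -1" --pt "4.6 -0.24 0 0 0 0 -1" --pt "4.6 -0.24 -0.02 0 0 0 -1" --pt "4.6 -0.24 -0.04 0 0 0 -1"

```text
t: 38.92
ee_pos: [510.6, 46.4, 39.7]
orientation: [0.081, 3.139, 0.0]
ft_force: [0.6, -0.1, -0.2]
width: 23.8
grasp_force: 30.0
```

Emit:
servo_tool --pt "0.2 -0.01 0 0 0 0 -1" --pt "0.4 -0.02 0 0 0 0 -1" --pt "0.6 -0.03 0 0 0 0 -1" --pt "0.8 -0.04 0 0 0 0 -1" --pt "1.0 -0.05 0 0 0 0 -1"

```text
t: 39.33
ee_pos: [518.0, 45.9, 39.4]
orientation: [-0.081, -3.137, 0.0]
ft_force: [-12.2, 0.3, 10.6]
width: 23.8
grasp_force: 30.0
```

Run:
```python
from h import *
o=ctrl.get_obs();print(o["t"],o["ee_pos"],o["ft_force"],o["moment"],o["width"],o["orientation"])
```

```text
39.3333 [518.03935683  45.88666977  39.42278238] [-12.21624619   0.3419434   10.61833999] [ 0.25526564  1.56498121 -0.00476436] 23.754682779703188 [-8.08588358e-02 -3.13656359e+00  3.00169526e-04]
```

The nose caught at the gate, because pressing down at the grip levers the tip up over the lip. I'll back off, relieve the down-pressure and check.

Emit:
servo_tool --pt "-0.4 0.02 0 0 0 0 -1" --pt "-1 0.05 0 0 0 0 -1" --pt "-1.2 0.06 0 0 0 0 -1" --pt "-1.2 0.06 0 0 0 0 -1" --pt "-1.2 0.06 0 0 0 0 -1"

```text
t: 39.75
ee_pos: [507.5, 46.5, 39.5]
orientation: [-0.081, -3.14, 0.0]
ft_force: [-1.2, -0.1, 0.6]
width: 24.2
grasp_force: 30.0
```

```bash
cat > st.py <<'E'
from h import *
import time
o=ctrl.get_obs();r=R.from_rotvec(o["orientation"]).as_matrix()
print(round(o["t"],2),o["ee_pos"].round(2),o["ft_force"].round(2),o["moment"].round(3),round(o["width"],2),"zaxis deg",np.degrees(r[:2,2]).round(2))
E
cat > bar.py <<'E'
from h import *
s=grab("scene");c=s["image"][175:200,283:297].max(2).mean(1)
w=np.clip(130-c,0,None);w[:6]=0;print("bar row",(w*np.arange(25)).sum()/w.sum())
E
python3 st.py; python3 bar.py
python3 - <<'E'
from h import *
import pickle
E
```

```text
39.75 [507.49  46.5   39.54] [-1.18 -0.07  0.65] [0.066 0.01  0.032] 24.17 zaxis deg [-0.03 -0.  ]
bar row 14.224241679970524
```

Run:
```python
from h import *
s=grab("scene");c=s["image"][170:205,275:305].max(2).astype(int)
for a,b in((0,6),(6,12),(12,18),(18,24),(24,30)):print(a+275,c[:,a:b].mean(1).astype(int).tolist())
```

```text
275 [151, 162, 176, 173, 168, 165, 153, 146, 153, 153, 157, 152, 141, 137, 137, 138, 150, 165, 168, 167, 170, 170, 152, 132, 135, 144, 142, 157, 142, 62, 44, 46, 47, 42, 46]
281 [150, 159, 159, 145, 132, 122, 120, 125, 126, 126, 134, 137, 136, 138, 132, 95, 42, 35, 30, 53, 109, 135, 134, 132, 132, 132, 132, 142, 118, 48, 41, 43, 43, 42, 44]
287 [191, 191, 180, 163, 165, 170, 167, 162, 158, 152, 143, 143, 142, 131, 97, 43, 39, 32, 42, 100, 130, 131, 130, 130, 131, 131, 132, 124, 87, 43, 46, 48, 69, 69, 46]
293 [130, 110, 92, 86, 92, 125, 150, 150, 114, 96, 77, 66, 64, 53, 40, 37, 32, 48, 108, 135, 132, 131, 133, 135, 133, 133, 125, 86, 43, 47, 48, 86, 114, 85, 46]
299 [157, 156, 132, 91, 83, 87, 85, 92, 128, 150, 145, 109, 47, 26, 30, 31, 41, 64, 73, 71, 70, 68, 77, 80, 73, 72, 70, 53, 42, 45, 43, 48, 49, 46, 49]
```

Emit:
servo_tool --pt "0 0 0.05 0 0.3 0 -1" --pt "0 0 0.05 0 0.3 0 -1" --pt "0 0 0.05 0 0.3 0 -1"

```text
t: 40.1
ee_pos: [508.2, 46.5, 40.1]
orientation: [-0.081, -3.136, 0.0]
ft_force: [0.6, -0.3, -0.6]
width: 23.8
grasp_force: 30.0
```

```bash
python3 st.py
```

```text
40.1 [508.22  46.51  40.06] [ 0.58 -0.34 -0.58] [-0.019 -0.138 -0.02 ] 23.81 zaxis deg [-0.28  0.  ]
```

Emit:
servo_tool --pt "0.2 -0.01 0 0 0 0 -1" --pt "0.4 -0.02 0 0 0 0 -1" --pt "0.6 -0.03 0 0 0 0 -1" --pt "0.8 -0.04 0 0 0 0 -1" --pt "0.9 -0.05 0 0 0 0 -1" --pt "1.0 -0.05 0 0 0 0 -1"

```text
t: 40.6
ee_pos: [518.1, 46.0, 40.0]
orientation: [-0.081, -3.135, 0.0]
ft_force: [0.1, -0.7, -1.5]
width: 23.6
grasp_force: 30.0
```

```bash
python3 st.py
```

```text
40.6 [518.08  45.99  40.05] [ 0.06 -0.68 -1.49] [ 0.037 -0.074 -0.   ] 23.59 zaxis deg [-0.3 -0. ]
```

Emit:
servo_tool --pt "0.1 0 0 0 0 0 -1" --pt "0.2 -0.01 0 0 0 0 -1" --pt "0.3 -0.01 0 0 0 0 -1"

```text
t: 40.85
ee_pos: [520.0, 45.9, 39.9]
orientation: [-0.081, -3.134, 0.0]
ft_force: [-3.4, 0.1, 1.5]
width: 23.8
grasp_force: 30.0
```

```bash
python3 st.py
```

```text
40.85 [520.03  45.9   39.92] [-3.4   0.08  1.47] [0.105 0.37  0.043] 23.78 zaxis deg [-0.4 -0. ]
```

Emit:
servo_tool --pt "0.1 0 0 0 0 0 -1" --pt "0.2 -0.01 0 0 0 0 -1" --pt "0.2 -0.01 0 0 0 0 -1"

```text
t: 41.1
ee_pos: [523.1, 45.8, 40.1]
orientation: [-0.081, -3.136, 0.0]
ft_force: [-0.6, -0.8, -1.6]
width: 23.6
grasp_force: 30.0
```

```bash
python3 st.py
```

```text
41.1 [523.1   45.8   40.07] [-0.57 -0.82 -1.62] [ 0.042  0.111 -0.004] 23.57 zaxis deg [-0.29  0.  ]
```

Emit:
servo_tool --pt "0.1 0 0 0 -0.1 0 -1" --pt "0.2 -0.01 -0.01 0 -0.2 0 -1" --pt "0.3 -0.02 -0.01 0 -0.3 0 -1" --pt "0.4 -0.02 -0.01 0 -0.3 0 -1" --pt "0.4 -0.02 -0.01 0 -0.3 0 -1"

```text
t: 41.52
ee_pos: [524.8, 45.6, 39.8]
orientation: [-0.081, -3.137, 0.0]
ft_force: [-8.6, 1.0, 5.2]
width: 23.4
grasp_force: 30.0
```

```bash
python3 st.py
```

```text
41.52 [524.84  45.64  39.78] [-8.58  1.01  5.2 ] [0.255 1.191 0.007] 23.42 zaxis deg [-0.23 -0.  ]
```

Emit:
servo_tool --pt "0.2 -0.01 0 0 0 0 -1" --pt "0.4 -0.02 0 0 0 0 -1" --pt "0.6 -0.03 0 0 0 0 -1" --pt "0.8 -0.04 0 0 0 0 -1" --pt "1.0 -0.05 0 0 0 0 -1"

```text
t: 41.93
ee_pos: [537.5, 45.1, 40.0]
orientation: [0.081, 3.14, 0.0]
ft_force: [-0.5, 0.7, -2.3]
width: 24.0
grasp_force: 30.0
```

```bash
python3 st.py
```

```text
41.93 [537.46  45.11  39.98] [-0.46  0.68 -2.28] [ 0.096  0.154 -0.038] 24.01 zaxis deg [0.05 0.  ]
```

Emit:
servo_tool --pt "0.2 -0.01 0 0 0 0 -1" --pt "0.4 -0.02 0 0 0 0 -1" --pt "0.6 -0.03 0 0 0 0 -1" --pt "0.8 -0.04 0 0 0 0 -1" --pt "1.0 -0.05 0 0 0 0 -1"

```text
t: 42.35
ee_pos: [547.3, 44.6, 40.0]
orientation: [0.081, 3.14, 0.0]
ft_force: [-0.7, -0.1, -3.1]
width: 23.9
grasp_force: 30.0
```

Emit:
servo_tool --pt "0 0 0 0 0 0 -1" --pt "0 0 0 0 0 0 -1" --pt "0 0 0 0 0 0 -1"

```text
t: 42.6
ee_pos: [547.2, 44.6, 40.0]
orientation: [0.081, 3.14, 0.0]
ft_force: [0.9, -0.4, -2.5]
width: 24.1
grasp_force: 30.0
```

```bash
python3 st.py
python3 - <<'E'
from h import *
import pickle
# sub-pixel bar band (cols 281-292): before, after the push, now
a=[pickle.load(open("s8.pkl","rb"))[1]]+[grab("scene")]
for q in a:
    c=q["image"][170:205,281:288].max(2).mean(1)
    r=np.arange(35);lo=np.argmin(c[8:24])+8
    f=lambda s:next(i+s*(c[i]-85)/(c[i]-c[i+s]) for i in range(lo,lo+9*s,s) if c[i+s]>=85)
    print("edges",f(-1),f(1))
E
```

```text
42.6 [547.18  44.6   39.99] [ 0.93 -0.42 -2.46] [ 0.009 -0.091  0.002] 24.13 zaxis deg [0.03 0.  ]
edges 13.008356545961004 17.469565217391306
edges 15.11830985915493 19.509090909090908
```

The blade is in again, but entry peaked at about 9 N and then ran almost free, so the gate may have lifted slightly. I'll release, check the bar height, and re-nip if needed.

Emit:
servo_tool --pt "0 0 0 0 0 0 -0.3" --pt "0 0 0 0 0 0 0.3" --pt "0 0 0 0 0 0 1" --pt "0 0 0 0 0 0 1" --pt "0 0 0 0 0 0 1" --pt "0 0 0.5 0 0 0 1" --pt "0 0 2 0 0 0 1" --pt "0 0 5 0 0 0 1" --pt "0 0 8 0 0 0 -1" --pt "0 0 11 0 0 0 -1" --pt "0 0 13 0 0 0 -1" --pt "3 -0.1 13.5 0 0 0 -1" --pt "6 -0.3 13.5 0 0 0 -1" --pt "9 -0.4 13.5 0 0 0 -1" --pt "10 -0.5 13.5 0 0 0 -1" --pt "10 -0.5 13 0 0 0 -1" --pt "10 -0.5 12.5 0 0 0 -1" --pt "10 -0.5 12.3 0 0 0 -1" --pt "10 -0.5 12.3 0 0 0 -1"

```text
t: 44.23
ee_pos: [644.6, 39.6, 161.7]
orientation: [-0.081, -3.137, 0.0]
ft_force: [-0.0, -0.5, -0.1]
width: 7.5
grasp_force: 0.0
```

Emit:
servo_tool --pt "0 0 -0.2 0 0 0 -1" --pt "0 0 -0.4 0 0 0 -1" --pt "0 0 -0.6 0 0 0 -1" --pt "0 0 -0.7 0 0 0 -1" --pt "0 0 -0.7 0 0 0 -1" --pt "0 0 -0.7 0 0 0 -1"

```text
t: 44.73
ee_pos: [646.9, 39.6, 156.0]
orientation: [-0.081, -3.141, 0.0]
ft_force: [0.5, -0.2, 0.1]
width: 0.3
grasp_force: 0.0
```

```bash
python3 st.py
```

```text
44.73 [646.86  39.61 155.99] [ 0.45 -0.22  0.14] [ 0.031 -0.182  0.015] 0.28 zaxis deg [-0. -0.]
```

Emit:
servo_tool --pt "0 0 -0.1 0 0 0 -1" --pt "0 0 -0.2 0 0 0 -1" --pt "0 0 -0.23 0 0 0 -1" --pt "0 0 -0.23 0 0 0 -1"

```text
t: 45.07
ee_pos: [646.8, 39.6, 153.5]
orientation: [-0.081, -3.14, 0.0]
ft_force: [-0.5, 0.1, 0.9]
width: 0.7
grasp_force: 0.0
```

Emit:
servo_tool --pt "0 0 -0.03 0 0 0 -1" --pt "0 0 -0.03 0 0 0 -1"

```text
t: 45.23
ee_pos: [646.9, 39.6, 153.3]
orientation: [-0.081, -3.141, 0.0]
ft_force: [-0.1, -0.7, -0.5]
width: 0.3
grasp_force: 0.0
```

Emit:
servo_tool --pt "0 0 -0.03 0 0 0 -1" --pt "0 0 -0.03 0 0 0 -1"

```text
t: 45.4
ee_pos: [646.9, 39.6, 153.2]
orientation: [0.081, 3.14, -0.0]
ft_force: [0.5, 1.7, 0.2]
width: 0.7
grasp_force: 0.4
```

Emit:
servo_tool --pt "0 0 -0.03 0 0 0 -1" --pt "0 0 -0.03 0 0 0 -1"

```text
t: 45.57
ee_pos: [646.9, 39.6, 153.1]
orientation: [0.081, 3.14, 0.0]
ft_force: [-1.3, 0.6, 4.0]
width: 0.5
grasp_force: 1.6
```

The gate had lifted by at most 0.1–0.2 mm. I'll re-nip it gently, then regrip.

Emit:
servo_tool --pt "0 0 -0.04 0 0 0 -1" --pt "0 0 -0.06 0 0 0 -1" --pt "0 0 -0.06 0 0 0 -1"

```text
t: 45.82
ee_pos: [647.0, 39.6, 153.0]
orientation: [0.081, 3.14, 0.0]
ft_force: [-2.2, -0.2, 6.2]
width: 0.5
grasp_force: 3.5
```

Emit:
servo_tool --pt "0 0 0.3 0 0 0 -1" --pt "0 0 1 0 0 0 -1" --pt "0 0 3 0 0 0 -1" --pt "-3 0.1 3 0 0 0 1" --pt "-6 0.3 3 0 0 0 1" --pt "-9 0.4 2 0 0 0 1" --pt "-9.9 0.5 1 0 0 0 1" --pt "-9.9 0.5 0 0 0 0 1" --pt "-9.9 0.5 -2 0 0 0 1" --pt "-9.9 0.5 -4 0 0 0 1" --pt "-9.9 0.5 -6 0 0 0 1" --pt "-9.9 0.5 -8 0 0 0 1" --pt "-9.9 0.5 -10 0 0 0 1" --pt "-9.9 0.5 -11 0 0 0 1" --pt "-9.9 0.5 -11.3 0 0 0 1" --pt "-9.9 0.5 -11.3 0 0 0 1" --pt "-9.9 0.5 -11.3 0 0 0 1" --pt "-9.9 0.5 -11.3 0 0 0 0"

```text
t: 47.32
ee_pos: [549.0, 44.7, 40.2]
orientation: [0.081, 3.139, 0.0]
ft_force: [0.3, 0.6, 0.6]
width: 83.7
grasp_force: 0.0
```

Emit:
servo_tool --pt "0 0 0 0 0 0 -0.3" --pt "0 0 0 0 0 0 -0.3" --pt "0 0 0 0 0 0 -1" --pt "0 0 0 0 0 0 -1" --pt "0 0 0 0 0 0 -1" --pt "0 0 0 0 0 0 -1" --pt "0 0 0 0 0 0 -1" --pt "0 0 0 0 0 0 -1" --pt "0 0 0 0 0 0 -1" --pt "0 0 0 0 0 0 -1"

```text
t: 48.15
ee_pos: [547.9, 44.6, 39.1]
orientation: [-0.081, -3.141, -0.0]
ft_force: [0.2, -0.7, -0.5]
width: 23.7
grasp_force: 30.0
```

```bash
python3 st.py
```

```text
48.15 [547.87  44.61  39.14] [ 0.23 -0.7  -0.5 ] [ 0.034 -0.134 -0.068] 23.68 zaxis deg [-0.  0.]
```

Emit:
servo_tool --pt "-0.2 0.01 0 0 0 0 -1" --pt "-0.4 0.02 0 0 0 0 -1" --pt "-0.6 0.03 0 0 0 0 -1" --pt "-0.8 0.04 0 0 0 0 -1" --pt "-1.0 0.05 0 0 0 0 -1" --pt "-1.2 0.06 0 0 0 0 -1" --pt "-1.4 0.07 0 0 0 0 -1" --pt "-1.6 0.08 0 0 0 0 -1" --pt "-1.8 0.09 0 0 0 0 -1" --pt "-2.0 0.1 0 0 0 0 -1"

```text
t: 48.98
ee_pos: [527.7, 45.6, 39.3]
orientation: [0.081, 3.14, 0.0]
ft_force: [4.2, -0.1, -2.1]
width: 24.1
grasp_force: 30.0
```

Emit:
servo_tool --pt "-0.2 0.01 0 0 0 0 -1" --pt "-0.4 0.02 0 0 0 0 -1" --pt "-0.6 0.03 0 0 0 0 -1" --pt "-0.8 0.04 0 0 0 0 -1" --pt "-1.1 0.06 0 0 0 0 -1" --pt "-1.4 0.07 0 0 0 0 -1" --pt "-1.8 0.09 0 0 0 0 -1" --pt "-2.3 0.12 0 0 0 0 -1" --pt "-2.8 0.15 0 0 0 0 -1" --pt "-3.3 0.17 0 0 0 0 -1" --pt "-3.8 0.2 0 0 0 0 -1" --pt "-4.3 0.22 0 0 0 0 -1" --pt "-4.8 0.25 0 0 0 0 -1" --pt "-5.3 0.28 0 0 0 0 -1" --pt "-5.8 0.3 0 0 0 0 -1" --pt "-6.3 0.33 0 0 0 0 -1" --pt "-6.3 0.33 0 0 0 0 -1" --pt "-6.3 0.33 0 0 0 0 -1"

```text
t: 50.48
ee_pos: [464.3, 48.9, 39.2]
orientation: [-0.081, -3.14, 0.0]
ft_force: [-0.2, -0.4, -0.7]
width: 23.8
grasp_force: 30.0
```

```bash
python3 st.py
```

```text
50.48 [464.3   48.91  39.15] [-0.22 -0.41 -0.73] [ 0.081 -0.036 -0.026] 23.8 zaxis deg [-0.04 -0.  ]
```

Emit:
servo_tool --pt "0.6 -0.03 0.01 0 0.1 0 -1" --pt "1.2 -0.06 0.01 0 0.1 0 -1" --pt "1.8 -0.09 0.01 0 0.1 0 -1" --pt "2.4 -0.13 0.01 0 0.1 0 -1" --pt "3.0 -0.16 0.01 0 0.1 0 -1" --pt "3.6 -0.19 0.01 0 0.1 0 -1" --pt "4.2 -0.22 0.01 0 0.1 0 -1" --pt "4.6 -0.24 0.01 0 0.1 0 -1" --pt "4.8 -0.25 0.01 0 0.1 0 -1" --pt "4.8 -0.25 0.01 0 0.1 0 -1" --pt "4.8 -0.25 0.01 0 0.1 0 -1"

```text
t: 51.4
ee_pos: [513.0, 46.4, 39.3]
orientation: [-0.081, -3.139, 0.0]
ft_force: [0.9, -1.3, -1.7]
width: 24.1
grasp_force: 30.0
```

```bash
python3 st.py
```

```text
51.4 [512.98  46.39  39.25] [ 0.86 -1.28 -1.69] [ 0.024 -0.225  0.   ] 24.06 zaxis deg [-0.09 -0.  ]
```

Emit:
servo_tool --pt "0.1 0 0 0 0 0 -1" --pt "0.2 -0.01 0 0 0 0 -1" --pt "0.3 -0.02 0 0 0 0 -1" --pt "0.4 -0.02 0 0 0 0 -1" --pt "0.5 -0.03 0 0 0 0 -1" --pt "0.6 -0.03 0 0 0 0 -1"

```text
t: 51.9
ee_pos: [518.9, 46.1, 39.3]
orientation: [-0.081, -3.139, 0.0]
ft_force: [0.6, 0.4, -0.2]
width: 23.8
grasp_force: 30.0
```

```bash
python3 st.py
```

```text
51.9 [518.89  46.09  39.26] [ 0.57  0.36 -0.16] [ 0.033 -0.114  0.012] 23.82 zaxis deg [-0.11 -0.  ]
```

Emit:
servo_tool --pt "0.1 0 0 0 0 0 -1" --pt "0.2 -0.01 0 0 0 0 -1"

```text
t: 52.07
ee_pos: [519.9, 46.0, 39.1]
orientation: [-0.081, -3.137, 0.0]
ft_force: [-6.3, 1.0, 5.2]
width: 23.5
grasp_force: 30.0
```

Emit:
servo_tool --pt "0.1 0 0 0 0 0 -1" --pt "0.2 -0.01 0 0 0 0 -1"

```text
t: 52.23
ee_pos: [519.8, 45.9, 39.0]
orientation: [-0.081, -3.133, 0.0]
ft_force: [-11.8, 1.8, 8.1]
width: 23.8
grasp_force: 30.0
```

Emit:
servo_tool --pt "0.1 0 0 0 0 0 -1" --pt "0.2 -0.01 0 0 0 0 -1"

```text
t: 52.4
ee_pos: [521.1, 45.8, 38.9]
orientation: [-0.08, -3.132, 0.001]
ft_force: [-9.9, 0.1, 7.5]
width: 23.7
grasp_force: 30.0
```

```bash
python3 st.py
```

```text
52.4 [521.14  45.81  38.88] [-9.92  0.07  7.55] [ 0.156  1.202 -0.021] 23.72 zaxis deg [-0.51 -0.01]
```

Emit:
servo_tool --pt "0.05 0 0 0 0 0 -1" --pt "0.1 0 0 0 0 0 -1"

```text
t: 52.57
ee_pos: [525.6, 45.8, 39.2]
orientation: [-0.081, -3.138, 0.0]
ft_force: [-0.8, 0.3, -3.4]
width: 23.6
grasp_force: 30.0
```

Emit:
servo_tool --pt "0 0 0 0 0 0 -1" --pt "0 0 0 0 0 0 -1"

```text
t: 52.73
ee_pos: [526.1, 45.8, 39.1]
orientation: [-0.081, -3.139, 0.0]
ft_force: [-0.7, 0.6, -2.2]
width: 24.1
grasp_force: 30.0
```

```bash
python3 st.py
```

```text
52.73 [526.06  45.79  39.13] [-0.72  0.61 -2.23] [0.066 0.096 0.013] 24.12 zaxis deg [-0.09 -0.  ]
```

It has passed the edge and now slides freely. I'll level it and advance to full depth.

Emit:
servo_tool --pt "0 0 0 0 -0.05 0 -1" --pt "0.2 -0.01 0 0 -0.1 0 -1" --pt "0.4 -0.02 0 0 -0.1 0 -1" --pt "0.6 -0.03 0 0 -0.1 0 -1" --pt "0.8 -0.04 0 0 -0.1 0 -1" --pt "1.0 -0.05 0 0 -0.1 0 -1" --pt "1.2 -0.06 0 0 -0.1 0 -1"

```text
t: 53.32
ee_pos: [537.9, 45.2, 39.2]
orientation: [-0.081, -3.14, 0.0]
ft_force: [-0.9, -0.4, -3.0]
width: 23.6
grasp_force: 30.0
```

Emit:
servo_tool --pt "0.2 -0.01 0 0 0 0 -1" --pt "0.4 -0.02 0 0 0 0 -1" --pt "0.6 -0.03 0 0 0 0 -1" --pt "0.8 -0.04 0 0 0 0 -1" --pt "1.0 -0.05 0 0 0 0 -1" --pt "1.0 -0.05 0 0 0 0 -1"

```text
t: 53.82
ee_pos: [548.4, 44.7, 39.3]
orientation: [0.081, 3.14, 0.0]
ft_force: [0.6, 0.8, -3.6]
width: 24.0
grasp_force: 30.0
```

```bash
python3 st.py
```

```text
53.82 [548.39  44.69  39.28] [ 0.63  0.77 -3.59] [ 0.042  0.099 -0.005] 24.02 zaxis deg [0.03 0.  ]
```

Full depth reached. I'll lower by a hair to take off the lift, then draw out slowly.

Emit:
servo_tool --pt "0 0 -0.01 0 0 0 -1" --pt "-0.2 0.01 -0.01 0 0 0 -1" --pt "-0.4 0.02 -0.01 0 0 0 -1" --pt "-0.6 0.03 -0.01 0 0 0 -1" --pt "-0.8 0.04 -0.01 0 0 0 -1" --pt "-1.0 0.05 -0.01 0 0 0 -1" --pt "-1.2 0.06 -0.01 0 0 0 -1" --pt "-1.4 0.07 -0.01 0 0 0 -1" --pt "-1.6 0.08 -0.01 0 0 0 -1" --pt "-1.8 0.09 -0.01 0 0 0 -1" --pt "-2.0 0.1 -0.01 0 0 0 -1"

```text
t: 54.73
ee_pos: [527.7, 45.7, 39.2]
orientation: [0.081, 3.14, 0.0]
ft_force: [1.3, -0.1, -2.8]
width: 23.7
grasp_force: 30.0
```

Emit:
servo_tool --pt "-0.2 0.01 0 0 0 0 -1" --pt "-0.4 0.02 0 0 0 0 -1" --pt "-0.6 0.03 0 0 0 0 -1" --pt "-0.8 0.04 0 0 0 0 -1" --pt "-1.1 0.06 0 0 0 0 -1" --pt "-1.4 0.07 0 0 0 0 -1" --pt "-1.8 0.09 0 0 0 0 -1" --pt "-2.3 0.12 0 0 0 0 -1" --pt "-2.8 0.15 0 0 0 0 -1" --pt "-3.3 0.17 0 0 0 0 -1" --pt "-3.8 0.2 0 0 0 0 -1" --pt "-4.3 0.22 0 0 0 0 -1" --pt "-4.8 0.25 0 0 0 0 -1" --pt "-5.3 0.28 0 0 0 0 -1" --pt "-5.8 0.3 0 0 0 0 -1" --pt "-6.3 0.33 0 0 0 0 -1" --pt "-6.3 0.33 0 0 0 0 -1" --pt "-6.3 0.33 0 0 0 0 -1"

```text
t: 56.23
ee_pos: [464.7, 49.0, 39.2]
orientation: [-0.081, -3.141, 0.0]
ft_force: [-0.1, -1.5, -2.0]
width: 23.5
grasp_force: 30.0
```

```bash
python3 st.py
```

```text
56.23 [464.67  49.02  39.21] [-0.09 -1.46 -2.01] [ 0.074 -0.092 -0.013] 23.53 zaxis deg [-0. -0.]
```

Drawn out with about 1.3 N of drag. Next I'll carry the gauge to the mat.

Emit:
servo_tool --pt "-1 0.05 0 0 0 0 -1" --pt "-3 0.15 0 0 0 0 -1" --pt "-5 0.3 0.5 0 0 0 -1" --pt "-5 1 2 0 0 0.5 -1" --pt "-5 3 3 0 0 1 -1" --pt "-5 6 3 0 0 2 -1" --pt "-5 9 3 0 0 3 -1" --pt "-5 12 3 0 0 4 -1" --pt "-4 15 3 0 0 5 -1" --pt "-3 18 2 0 0 6 -1" --pt "-2 21 1 0 0 6 -1" --pt "-1 24 0 0 0 6 -1" --pt "-0.1 26.5 -1.5 0 0 6 -1" --pt "-0.1 27.5 -3 0 0 6 -1" --pt "-0.1 27.5 -4 0 0 6 -1" --pt "-0.1 27.5 -4.6 0 0 6 -1" --pt "-0.1 27.5 -5 0 0 6 -1" --pt "-0.1 27.5 -5.2 0 0 6 -1" --pt "-0.1 27.5 -5.2 0 0 6 -1" --pt "-0.1 27.5 -5.2 0 0 6 -1"

```text
t: 57.9
ee_pos: [464.1, 323.4, -12.3]
orientation: [-0.082, 3.14, 0.0]
ft_force: [0.5, 0.4, -2.1]
width: 23.9
grasp_force: 30.0
```

```bash
python3 st.py
```

```text
57.9 [464.14 323.41 -12.29] [ 0.54  0.39 -2.15] [ 0.082 -0.072  0.031] 23.91 zaxis deg [0.02 0.01]
```

Emit:
servo_tool --pt "0 0 -0.15 0 0 0 -1" --pt "0 0 -0.3 0 0 0 -1" --pt "0 0 -0.45 0 0 0 -1" --pt "0 0 -0.5 0 0 0 -1" --pt "0 0 -0.5 0 0 0 -1"

```text
t: 58.32
ee_pos: [463.9, 324.0, -17.8]
orientation: [0.084, -3.14, 0.0]
ft_force: [-0.3, 0.6, -1.8]
width: 23.6
grasp_force: 30.0
```

```bash
python3 st.py
```

```text
58.32 [463.9  323.96 -17.83] [-0.29  0.64 -1.79] [0.012 0.009 0.037] 23.65 zaxis deg [-0. -0.]
```

Emit:
servo_tool --pt "0 0 -0.03 0 0 0 -1" --pt "0 0 -0.06 0 0 0 -1" --pt "0 0 -0.06 0 0 0 -1"

```text
t: 58.57
ee_pos: [463.9, 324.0, -17.9]
orientation: [-0.084, 3.14, -0.0]
ft_force: [-1.2, -2.9, 4.6]
width: 24.2
grasp_force: 30.0
```

Emit:
servo_tool --pt "0 0 0 0 0 0 -0.3" --pt "0 0 0 0 0 0 0" --pt "0 0 0 0 0 0 0.5" --pt "0 0 0 0 0 0 1" --pt "0 0 0 0 0 0 1" --pt "0 0 0 0 0 0 1" --pt "0 0 1 0 0 0 1" --pt "0 0 3 0 0 0 1" --pt "0 0 6 0 0 0 1" --pt "0 0 10 0 0 0 1" --pt "0 0 14 0 0 0 1" --pt "0 -2 18 0 0 0 1" --pt "0 -4 20 0 0 0 1" --pt "0 -4 20 0 0 0 1" --pt "0 -4 20 0 0 0 1"

```text
t: 59.82
ee_pos: [464.6, 283.9, 183.6]
orientation: [-0.081, 3.137, 0.003]
ft_force: [0.0, -0.8, 0.2]
width: 87.9
grasp_force: 0.0
```

```bash
python3 st.py;python3 - <<'E'
from h import *
import pickle
# gauge vs mat in the wrist view; vials in the tray and bar in fixed views
d=grab("wrist","end_w.png");s=grab("side","end_s.png");c=grab("scene","end_c.png")
im=d["image"];m=(im.min(2)>195).astype(np.uint8)
m=cv2.morphologyEx(m,cv2.MORPH_CLOSE,np.ones((7,7)))
n,l,st,ce=cv2.connectedComponentsWithStats(m)
for i in range(1,n):
    if st[i,4]>800: print(st[i],ce[i].round(),onz(d,*ce[i],9).round())
q=pickle.load(open("s8.pkl","rb"))[1]
for k in(q,c):
    a=k["image"][170:205,281:288].max(2).mean(1);lo=np.argmin(a[8:24])+8
    f=lambda t:next(i+t*(a[i]-85)/(a[i]-a[i+t]) for i in range(lo,lo+9*t,t) if a[i+t]>=85)
    print("bar edges",f(-1),f(1))
for z in(3,69):print([np.round(proj(s,(494,y,z))) for y in(-310,-245)])
t=s["image"];mm=((t.min(2)>215)).astype(np.uint8);mm[:240]=0;mm[:,:225]=0;mm[310:]=0;mm[:,280:]=0
n,l,st,ce=cv2.connectedComponentsWithStats(mm);print([(st[i,4],ce[i].round(0)) for i in range(1,n) if st[i,4]>8])
E
```

```text
59.82 [464.63 283.89 183.57] [ 0.02 -0.79  0.24] [ 0.07  -0.138 -0.034] 87.85 zaxis deg [0.18 0.11]
[  287    82   141   195 10843] [340. 153.] [450. 308.   9.]
[ 160  353  297    7 1529] [290. 356.] [707. 263.   9.]
bar edges 13.008356545961004 17.469565217391306
bar edges 15.165289256198347 19.46212121212121
[array([244., 282.]), array([259., 268.])]
[array([241., 275.]), array([256., 260.])]
[(np.int32(20), array([255., 248.])), (np.int32(49), array([239., 255.])), (np.int32(70), array([255., 261.])), (np.int32(11), array([230., 276.])), (np.int32(56), array([240., 276.])), (np.int32(10), array([273., 286.])), (np.int32(12), array([238., 294.])), (np.int32(10), array([260., 298.]))]
```

Run:
```python
from h import *
s=cv2.imread("pics/end_s.png");d0=grab("side")
a=s[:,:,::-1].astype(int).min(2);u=np.array([np.cos(.0525),np.sin(.0525)]);n=np.array([-u[1],u[0]]);g=np.array([463.9,324])
for z,rng in((25,range(-60,25,12)),(9,range(25,140,14))):
  for L in rng:
    print(z,L,[int(a[int(round(q[1])),int(round(q[0]))]) for w in(-36,-24,-8,0,8,24,36) for q in [proj(d0,[*(g+L*u+w*n),z])]])
```

```text
25 -60 [134, 135, 133, 129, 128, 133, 138]
25 -48 [133, 133, 249, 159, 251, 135, 133]
25 -36 [134, 202, 255, 170, 167, 138, 133]
25 -24 [133, 157, 208, 193, 203, 139, 133]
25 -12 [134, 163, 255, 189, 255, 143, 132]
25 0 [135, 146, 255, 190, 195, 139, 134]
25 12 [135, 135, 239, 244, 250, 137, 130]
25 24 [139, 139, 119, 120, 72, 146, 136]
9 25 [130, 135, 214, 210, 210, 90, 136]
9 39 [136, 133, 211, 213, 207, 134, 136]
9 53 [133, 132, 211, 212, 208, 134, 132]
9 67 [134, 133, 213, 208, 207, 135, 130]
9 81 [132, 133, 214, 206, 211, 133, 134]
9 95 [137, 134, 207, 210, 209, 137, 135]
9 109 [133, 132, 206, 180, 150, 134, 130]
9 123 [136, 129, 214, 211, 190, 138, 134]
9 137 [134, 134, 131, 126, 134, 134, 135]
```

The gauge lies flat on the mat where planned, the vials stand in the tray, and the gate has not moved. I'll hand the job in.

```bash
python3 -c "
from workcell import ctrl
print(ctrl.close_job())"
```

```text
the job is handed in; nothing more can be done
None
```

I handed the job in after about 60 s of robot time: vials upright in the tray, duster pressed, gate set on the 6 mm blade, drag check done and gauge flat on its mat. The first re-entry nudged the gate up by at most 0.2 mm, so I nipped it again and repeated the check; that last entry also took about 12 N before running at about 1 N, and I only checked the gate afterwards by camera (good to about 0.5 mm).

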